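# Complete the game board from the spares jar

### The arm

A 7-joint arm with a two-finger parallel gripper is mounted at the origin on the work surface. World frame = base frame: x ahead of the robot, y to its left, z up, the work surface at z = 0. Lengths are in m, angles in rad, forces in N, time in s.
With the tool pointing down it reaches from about 0.4 to 0.875 m from the base axis. Payload 4.4 kg.
Tool frame: the origin (TCP) lies midway between the tips of the shut fingers; the grasp point (between the pads) lies 19 mm behind it (tcp_to_grasp is the distance from the TCP to the grasp point, in m); z points along the fingers, y is the direction in which the jaws open and shut (so a half turn about z gives the same grasp; the last joint's range is limited). The gripper opens to 85 mm and grips with 20 to 120 N. Pads are 22 mm wide; open, the fingers measure 114 mm over their backs; the gripper's body (76 mm by 85 mm) begins 54 mm behind the grasp point. The pads swing forward as they close: fully open they stand 13 mm farther back than shut.
Start: joints at [-1.361, 0.628, 0.038, 1.517, -0.027, 0.996, -0.02], TCP at [0.177, 0.625, 0.231] pointing down, gripper open.
Joint ranges: [-3.06, 3.06], [-0.37, 2.12], [-1.25, 1.32], [0.18, 2.47], [-1.1, 4.24], [0.23, 1.98], [-2.94, 2.94]. Speed limits (rad/s): [2.57, 2.57, 3.14, 3.14, 3.14, 3.14, 3.14].

### API

Orientations are given as a 3x3 rotation matrix whose columns are the frame's x, y, z axes.
In Python, from rig import sense, read_camera, get_calibration, job_done, masks_of, tip_of, tcp_to_grasp gives the robot as it stands.
- The arm moves only by the tool drive_tool, never from a script. Its argument "targets" is a list of rows, each an object of numbers: "tx", "ty", "tz": the shift along the tool's x, y, z in cm; "roll": the turn about the tool's z in rad; "grip": the opening, from 0 (shut) to 1 (fully open). In form: [{"tx": .., "ty": .., "tz": .., "roll": .., "grip": ..}, ...]. A call has 1 to 8 rows; each row is the pose to reach, as a shift and turn from the pose commanded when the call began, along the tool's axes at that moment; what a row does not reach only later rows make up. A row lasts 1/10 s, in which the tool goes at most 50 mm and 8.59 degrees, less where a joint would pass 70% of its speed; a pose out of reach is approached as far as the arm can. A call with a gripper value outside its range is refused whole. The fingers move at their own pace and stop on an object; "force" is the grip in N (left out, the last holds). Time passes only in rows, so rows that repeat a pose let the fingers close. It gives the time, the measured TCP pose, the force and the opening at its end, in the units of the state.
- sense(): the state, without advancing time (a new reading comes with each control period).
- read_camera(name): name is "scene" or "top" or "wrist"; returns the picture (400x640x3 uint8, blue, green, red); there is no depth.
- get_calibration(name): a dict with "camera_matrix" (3x3 intrinsics, pixels), "pose" (4x4, takes a point from camera to world coordinates). Camera axes: x right, y down, z forward; pixel columns grow to the right and rows downward; lengths in m; the calibration is good to about 2 mm. A picture is of the moment at which its call begins: read the wrist's pose just before it. get_calibration takes no time and is no camera call; for the wrist camera it gives the pose at the moment of the call.
- job_done(): hands the job in, once; it reports no verdict.
Trained networks look in the newest picture that a camera, given by its name, has taken for a name from the list of things; names that differ only in an ending like _2 or _b are one class to them, and where a whole thing is asked for, a point or a joint stands for the part that bears it (a point fixed in the world has none). Each returns a list of dicts, best first, with "p" (0 to 1); they miss things now and then, are a little off and sometimes report something else, mostly with a low value. They report only what shows in the picture. A call takes as long as a camera call. They do not tell look-alikes from the thing itself.
- masks_of(target, camera): "region" (400x640 bool, what is visible of it) and "position" ([column, row] in pixels, amid what is visible of it).
- tip_of(target, camera): "position" ([column, row] in pixels: a listed point, or the origin of a listed thing).
The state is a dict: "time_s": time; "q": joint angles; "dq": joint speeds; "effort": joint torques, N m; "eef_pos": TCP position; "tool_rot": TCP orientation; "force": force on the tool from outside, world axes, zero at the start; "torque": the same for the moment, N m; "finger_gap": finger opening in m.
Only numpy, scipy, OpenCV 4.12 (cv2) and the standard library are available. Lean on these libraries where they do the work, as an engineer would, in place of code of your own. Each camera call takes 0.05 s, during which the arm holds its last target. There are 200 camera calls.

### The job

Unscrew the cap of the spares jar, take it off, and use the handle to tip all three spare pieces out into the tray; then set the jar upright again. Put one spare into each empty pocket of the game board, leaving the pieces already in the board alone, drop any spares left over back into the jar, and screw the cap back on the jar until it is fully home. Do not disturb the tape, the screwdriver or the stack of slats.

Things in the scene. Friction and masses are not known exactly. Their poses are not given: they have to be found in the camera images.
- stand: Fixed plywood stand carrying the jar. Origin on the bench under the upright jar's axis, z up; the jar pours to the stand's -y. Block 80 x 60 mm, 91 high, under the jar; cheeks 115 high at x = -41, +41 mm (y -47 to +3). Catch tray, part of it: middle at y = -150 mm, floor 6 mm above the bench, outside 120 (x) x 150 mm (y), walls 5 thick, tops 14 above the bench.
- jar (a joint): Tip angle of the jar (rad) about a level pivot along the stand's x, at stand y = -30 mm, 100 mm above the bench. 0 = upright (stop); 2.2 = fully tipped (stop), mouth over the tray, pointing steeply down. Stiff (0.8 N m), stays where left. The jar cannot spin on its own axis. Smooth inside: pieces slide out when it is tipped 2.1 or more.
- jar_mouth (a point): Centre of the jar's rim, z out of the mouth. White plastic jar, bore 42 mm, wall 2, 71 deep inside, 75 tall; upright, rim 170 mm above the bench. Outside: coarse right-hand two-start thread, 56 mm over the thread, 14 mm per turn, 1 mm end play. The cap rests about 21 mm above home when put on; 1 to 2 mm off centre it lands on the neck and stays higher: shift it until it drops in.
- jar_handle (a point): Grip point on the tipping handle: level steel bar, diameter 14, along the stand's x from x = 58 (on an arm fixed to the jar) to 113 mm; this point is at x = 85, 140 mm from the pivot. At angle 0 the bar is 125 mm behind the pivot (+y) and 64 above it; it swings over the top to 125 in front (-y), 64 above, at 2.2. It can turn in fingers that keep pointing down.
- cap: Black screw cap, 64 mm wide, 45.5 tall (top 14 solid, skirt below). Origin on its axis at the skirt's edge; z up; stripe on top along x. Starts home: origin 31.5 below the rim, stripe 13 deg (anticlockwise) off the stand's x. Turning anticlockwise loosens; free after 1.5 turns. To put on: hold level on the neck, stripe 10 to 40 deg (or 190 to 220) off, turn clockwise until home.
- board: Fixed light wooden game board, 122 x 178 mm (x, y), 18 mm thick; origin at the centre of its underside. Six square pockets, 30 x 30 mm and 8 mm deep, in 2 rows (x = -28, +28 mm) of 3 (y = -56, 0, +56 mm). At the start some pockets hold a piece and some are empty.
- pocket1 (a point): Centre of the floor of a board pocket, at x = -28, y = -56 mm in the board's frame, 10 mm above the bench.
- pocket2 (a point): Centre of the floor of a board pocket, at x = -28, y = +0 mm in the board's frame, 10 mm above the bench.
- pocket3 (a point): Centre of the floor of a board pocket, at x = -28, y = +56 mm in the board's frame, 10 mm above the bench.
- pocket4 (a point): Centre of the floor of a board pocket, at x = +28, y = -56 mm in the board's frame, 10 mm above the bench.
- pocket5 (a point): Centre of the floor of a board pocket, at x = +28, y = +0 mm in the board's frame, 10 mm above the bench.
- pocket6 (a point): Centre of the floor of a board pocket, at x = +28, y = +56 mm in the board's frame, 10 mm above the bench.
- set1: Dark wooden playing piece, a 20 mm cube with rounded edges; origin at its centre. If present it sits in pocket1 of the board; if absent that pocket is empty.
- set2: Dark wooden playing piece, a 20 mm cube with rounded edges; origin at its centre. If present it sits in pocket2 of the board; if absent that pocket is empty.
- set3: Dark wooden playing piece, a 20 mm cube with rounded edges; origin at its centre. If present it sits in pocket3 of the board; if absent that pocket is empty.
- set4: Dark wooden playing piece, a 20 mm cube with rounded edges; origin at its centre. If present it sits in pocket4 of the board; if absent that pocket is empty.
- set5: Dark wooden playing piece, a 20 mm cube with rounded edges; origin at its centre. If present it sits in pocket5 of the board; if absent that pocket is empty.
- set6: Dark wooden playing piece, a 20 mm cube with rounded edges; origin at its centre. If present it sits in pocket6 of the board; if absent that pocket is empty.
- spare1: Spare playing piece, same 20 mm dark wooden cube, 12 g; origin at its centre. It starts inside the closed jar; it may land on any face or on another piece.
- spare2: Spare playing piece, same 20 mm dark wooden cube, 12 g; origin at its centre. It starts inside the closed jar; it may land on any face or on another piece.
- spare3: Spare playing piece, same 20 mm dark wooden cube, 12 g; origin at its centre. It starts inside the closed jar; it may land on any face or on another piece.
- tape: Bystander: roll of masking tape lying flat, 90 mm in diameter, 24 mm high; origin at the centre of its underside.
- driver: Bystander: screwdriver lying on the bench, handle green.
- slats: Bystander: small stack of wooden slats about 50 x 190 mm, 18 mm high; origin at the centre of its underside.
Mind the look-alikes: they are no part of the job. Several things have the shape of the cap; the one meant has the colours described above.

How it is judged:
By the outcome, as a careful person would: the job done as asked, in the order asked, and still so for the second after the job is handed in, with the robot touching nothing.
Of set1, set2, set3, set4, set5, set6 only 3 to 5 are there at a start; the rules pass over those that are not, and their reading is None.
At some moment in a run one of spare1, spare2, spare3 may be knocked a few centimetres aside while the robot is not near it.
Once in a run the grip may slacken for a moment while it holds something.
It also fails if it takes over 210 s, if anything falls off the work surface, if the arm or the gripper's body presses on something with over 40 N, if the wrist force passes 120 N, or if a joint passes its speed limit or range.

## Working session

There is one attempt and no reset: what is moved stays moved. The work goes in short steps, Python scripts to look and compute and a tool call to move; the robot and the scene stay as the last step left them, time stands still between calls to the robot, and variables do not carry over. Pictures are saved under pics/ and viewed, about 12 in all and at most 16, crops included, and the job is handed in when it is done.

Besides the shell and the picture viewer there is one more tool, called after "Request:" in YAML: its name, and indented under it one key for each argument. drive_tool: Moves the arm, as the interface text tells. Its arguments: {"type":"object","properties":{"targets":{"type":"array"},"force":{"type":"number"}},"required":["targets"]}

```bash
ls; mkdir -p pics; python3 - <<'E'
from rig import *
import cv2,numpy as np
s=sense();print({k:np.round(v,3).tolist() for k,v in s.items()},tcp_to_grasp)
for c in("scene","top"):
    im=read_camera(c);cv2.imwrite(f"pics/{c}0.png",im)
    K=get_calibration(c);print(c,np.round(K["camera_matrix"],1).tolist(),np.round(K["pose"],3).tolist())
    for n in["stand","cap","board","jar_handle","jar_mouth"]:
        r=tip_of(n,c);print(n,[(np.round(a["position"],1).tolist(),round(a["p"],2)) for a in r[:4]])
E
```

```text
pics
{'time_s': 0.0, 'q': [-1.361, 0.629, 0.038, 1.518, -0.027, 0.996, -0.02], 'dq': [-0.001, 0.0, -0.0, 0.0, -0.002, 0.0, 0.0], 'effort': [-0.0, -56.339, 1.227, -19.344, 0.011, 0.01, 0.0], 'eef_pos': [0.177, 0.625, 0.23], 'tool_rot': [[-0.962, 0.272, -0.0], [0.272, 0.962, -0.002], [-0.0, -0.002, -1.0]], 'force': [-0.881, -0.401, 0.102], 'torque': [-0.035, -0.009, 0.046], 'finger_gap': 0.086} 0.0187
scene [[432.3, 0.0, 324.4], [0.0, 432.3, 197.2], [0.0, 0.0, 1.0]] [[0.831, 0.476, -0.289, 0.969], [0.557, -0.723, 0.409, -0.578], [-0.015, -0.501, -0.866, 1.232], [0.0, 0.0, 0.0, 1.0]]
stand [([342.7, 146.1], 0.88), ([261.2, 233.2], 0.55)]
cap [([343.8, 116.7], 0.85), ([317.1, 136.8], 0.67), ([276.5, 243.3], 0.61)]
board [([261.8, 256.2], 0.66)]
jar_handle [([274.9, 242.3], 0.65), ([190.9, 293.4], 0.27)]
jar_mouth [([346.3, 108.8], 0.87)]
top [[430.1, 0.0, 310.0], [0.0, 430.1, 202.5], [0.0, 0.0, 1.0]] [[-0.01, -0.988, 0.153, 0.426], [-1.0, 0.011, 0.005, -0.063], [-0.007, -0.153, -0.988, 1.223], [0.0, 0.0, 0.0, 1.0]]
stand [([211.7, 243.3], 0.92)]
cap [([215.3, 285.8], 0.82), ([196.6, 237.7], 0.79), ([173.8, 270.3], 0.74), ([368.9, 250.2], 0.64)]
board [([384.1, 236.9], 0.72)]
jar_handle [([157.8, 213.2], 0.57)]
jar_mouth [([197.8, 241.6], 0.7)]
```

View pics/scene0.png

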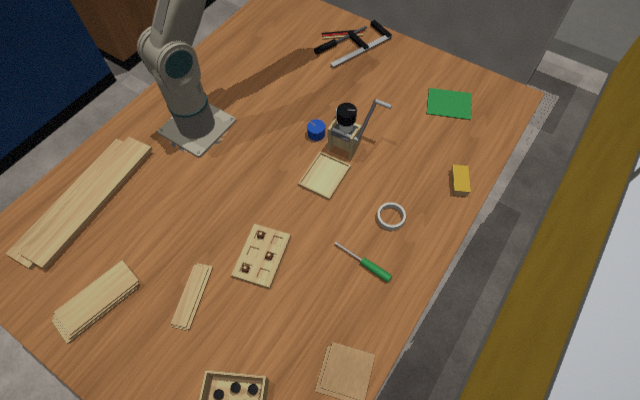

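View pics/top0.png

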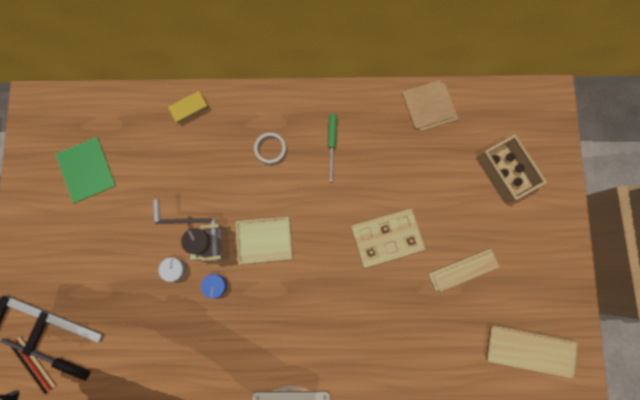

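The scene view shows the black cap on the stand at (346,112), with a blue look-alike at (316,130). The board is at (262,256) with three or more pieces. In the top view the black cap is at (196,240), blue at (214,286) and white at (171,269). The tray is at (264,240), the handle bar at (156,210) and the board at (388,238). The cap meant is the black one on the stand. Next I work out rough poses and bring the wrist camera over the stand.

```bash
cat > h.py <<'E'
from rig import *
import cv2,numpy as np
def ray(c,px,z,K=None):
    K=K or get_calibration(c);M=K["camera_matrix"];P=K["pose"]
    d=P[:3,:3]@np.linalg.inv(M)@np.array([px[0],px[1],1.]);o=P[:3,3]
    return o+d*(z-o[2])/d[2]
def proj(c,p,K=None):
    K=K or get_calibration(c);P=np.linalg.inv(K["pose"]);p=np.atleast_2d(p)
    q=(P[:3,:3]@p.T+P[:3,3:4]);q=K["camera_matrix"]@q;return (q[:2]/q[2]).T
def yaw(s=None):
    R=(s or sense())["tool_rot"];R=np.array(R);return np.arctan2(R[1,1],R[0,1])  # heading of jaw axis (tool y)
def go(p,yw=None):
    """print shift (cm, tool axes) and roll to world TCP p with jaw heading yw"""
    s=sense();R=np.array(s["tool_rot"]);d=R.T@(np.array(p)-s["eef_pos"])*100
    out=dict(tx=d[0],ty=d[1],tz=d[2])
    if yw is not None:
        r=-(yw-yaw(s));out["roll"]=(r+np.pi/2)%np.pi-np.pi/2
    print({k:round(float(v),2) for k,v in out.items()},"q7",round(s["q"][6],2),"pos",np.round(s["eef_pos"],3),"yaw",round(yaw(s),3))
E
python3 - <<'E'
from h import *
for px,z in [((196,241),.184),((156,199),.17),((156,222),.17),((236,220),.014),((290,218),.014),((292,262),.014),((239,263),.014),((388,238),.018),((270,148),.024),((214,286),.045),((171,269),.045),((332,180),.0),((464,270),.018)]:
    print(px,np.round(ray("top",px,z),3))
W=get_calibration("wrist");s=sense();T=np.eye(4);T[:3,:3]=s["tool_rot"];T[:3,3]=s["eef_pos"]
print(np.round(np.linalg.inv(T)@W["pose"],3),np.round(W["camera_matrix"],0).tolist())
# stand yaw & board yaw from colour masks
im=cv2.imread("pics/top0.png")
for n in("stand","board"):
    read_camera("top");r=masks_of(n,"top")
    for a in r[:2]:
        m=a["region"].astype(np.uint8);c=max(cv2.findContours(m,0,2)[0],key=cv2.contourArea);print(n,a["p"],a["position"],cv2.minAreaRect(c))
E
```

```text
(196, 241) [0.496 0.218 0.184]
(156, 199) [0.602 0.325 0.17 ]
(156, 222) [0.545 0.323 0.17 ]
(236, 220) [0.566 0.153 0.014]
(290, 218) [ 0.57  -0.     0.014]
(292, 262) [ 0.446 -0.005  0.014]
(239, 263) [0.445 0.143 0.014]
(388, 238) [ 0.51  -0.274  0.018]
(270, 148) [0.772 0.057 0.024]
(214, 286) [0.384 0.204 0.045]
(171, 269) [0.43  0.322 0.045]
(332, 180) [ 0.681 -0.121  0.   ]
(464, 270) [ 0.42  -0.481  0.018]
[[ 0.    -0.962 -0.275  0.07 ]
 [ 1.     0.    -0.001  0.   ]
 [ 0.001 -0.275  0.962 -0.142]
 [ 0.     0.     0.     1.   ]] [[343.0, 0.0, 321.0], [0.0, 343.0, 199.0], [0.0, 0.0, 1.0]]
stand 0.84 [251.0, 238.4] ((262.89013671875, 239.49472045898438), (43.6523323059082, 55.133243560791016), 84.64417266845703)
stand 0.33 [386.9, 236.7] ((386.81195068359375, 237.70643615722656), (44.34735870361328, 64.17435455322266), 73.3007583618164)
board 0.71 [385.2, 237.0] ((386.8981628417969, 237.6580047607422), (44.3916130065918, 64.43614196777344), 73.41265869140625)
```

```bash
python3 -c "
from h import *
go([0.5,0.13,0.45],np.radians(94))"
```

```text
{'tx': -44.57, 'ty': -38.88, 'tz': -21.87, 'roll': -0.35} q7 -0.02 pos [0.177 0.625 0.231] yaw 1.295
```

Request:
drive_tool:
  targets:
    - {"tz":-5}
    - {"tz":-10}
    - {"tz":-15}
    - {"tz":-20}
    - {"tz":-20}

```text
schema error: expected keys tx, ty, tz, roll, grip
```

Request:
drive_tool:
  targets:
    - {"tx":0,"ty":0,"tz":-10,"roll":0,"grip":1}
    - {"tx":0,"ty":0,"tz":-20,"roll":-0.15,"grip":1}
    - {"tx":-10,"ty":-10,"tz":-22,"roll":-0.3,"grip":1}
    - {"tx":-20,"ty":-18,"tz":-22,"roll":-0.35,"grip":1}
    - {"tx":-30,"ty":-26,"tz":-22,"roll":-0.35,"grip":1}
    - {"tx":-44.6,"ty":-38.9,"tz":-22,"roll":-0.35,"grip":1}
    - {"tx":-44.6,"ty":-38.9,"tz":-22,"roll":-0.35,"grip":1}
    - {"tx":-44.6,"ty":-38.9,"tz":-22,"roll":-0.35,"grip":1}

```text
time_s: 1.6
eef_pos: [0.3307, 0.3862, 0.4121]
tool_rot: [[-0.997, -0.074, 0.0], [-0.074, 0.997, 0.001], [-0.001, 0.001, -1.0]]
force: [1.5, 0.4, -0.7]
finger_gap: 0.0855
```

```bash
python3 -c "
from h import *
go([0.5,0.13,0.45],np.radians(94));print(sense()['time_s'])"
```

```text
{'tx': -14.98, 'ty': -26.8, 'tz': -3.8, 'roll': 0.0} q7 0.73 pos [0.331 0.386 0.412] yaw 1.645
1.6
```

Request:
drive_tool:
  targets:
    - {"tx":-15,"ty":-26.8,"tz":-3.8,"roll":0,"grip":1}
    - {"tx":-15,"ty":-26.8,"tz":-3.8,"roll":0,"grip":1}
    - {"tx":-15,"ty":-26.8,"tz":-3.8,"roll":0,"grip":1}
    - {"tx":-15,"ty":-26.8,"tz":-3.8,"roll":0,"grip":1}
    - {"tx":-15,"ty":-26.8,"tz":-3.8,"roll":0,"grip":1}
    - {"tx":-15,"ty":-26.8,"tz":-3.8,"roll":0,"grip":1}
    - {"tx":-15,"ty":-26.8,"tz":-3.8,"roll":0,"grip":1}
    - {"tx":-15,"ty":-26.8,"tz":-3.8,"roll":0,"grip":1}

```text
time_s: 2.4
eef_pos: [0.5002, 0.13, 0.4496]
tool_rot: [[-0.998, -0.069, 0.0], [-0.069, 0.998, -0.0], [-0.0, -0.0, -1.0]]
force: [0.2, -0.4, -0.5]
finger_gap: 0.0858
```

```bash
cat >> h.py <<'E'
def stand_pts(x,y,t,pts):
    c,s=np.cos(t),np.sin(t);p=np.array(pts,float)/1000
    return np.c_[x+c*p[:,0]-s*p[:,1],y+s*p[:,0]+c*p[:,1],p[:,2]]
TRAY=[[-60,-75,14],[60,-75,14],[60,-225,14],[-60,-225,14]]
E
cat > v.py <<'E'
from h import *
import sys
x,y,t=map(float,sys.argv[1:4]);t=np.radians(t)
K=get_calibration("wrist");im=read_camera("wrist");cv2.imwrite("pics/"+sys.argv[4]+"_raw.png",im);np.savez("pics/"+sys.argv[4],M=K["camera_matrix"],P=K["pose"])
D=lambda pts,col:cv2.polylines(im,[np.round(proj("wrist",stand_pts(x,y,t,pts),K)).astype(np.int32)],True,col,1)
D(TRAY,(0,0,255))
D([[32*np.cos(a),32*np.sin(a),184] for a in np.linspace(0,6.28,40)],(0,255,255))
D([[58,95,171],[113,95,171]],(255,0,255))
D([[-41,-47,115],[-41,3,115],[41,3,115],[41,-47,115]],(255,255,0))
print(proj("wrist",stand_pts(x,y,t,[[0,0,184],[85,95,171]]+TRAY),K).round(0).tolist())
cv2.imwrite("pics/"+sys.argv[4]+".png",im);go([.5,.1,.4]);print(sense()["time_s"])
for n in("cap","jar_handle"):print(n,[(np.round(a["position"],1).tolist(),round(a["p"],2)) for a in tip_of(n,"wrist")[:4]])
E
python3 v.py .497 .22 4 w1
```

```text
[[396.0, 164.0], [463.0, 227.0], [330.0, 109.0], [329.0, 181.0], [242.0, 181.0], [238.0, 109.0]]
{'tx': 0.15, 'ty': -3.22, 'tz': 4.93} q7 1.39 pos [0.499 0.132 0.449] yaw 1.644
2.45
cap [([374.3, 73.1], 0.81), ([438.5, 111.6], 0.73), ([58.5, 154.8], 0.62), ([390.3, 156.5], 0.58)]
jar_handle [([463.1, 223.5], 0.9)]
```

View pics/w1.png

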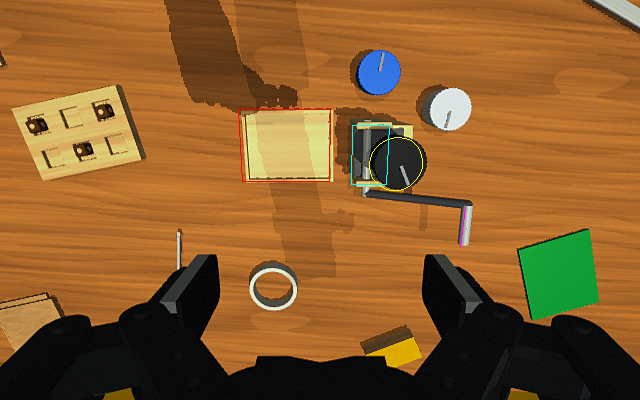

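```bash
python3 - <<'E'
from h import *
from scipy.optimize import least_squares
z=np.load("pics/w1.npz");K=dict(camera_matrix=z["M"],pose=z["P"]);im=cv2.imread("pics/w1_raw.png")
hsv=cv2.cvtColor(im,cv2.COLOR_BGR2HSV)
print(hsv[140,260],hsv[140,310],hsv[90,200],hsv[160,240-15],hsv[150,410])
# cap: dark blob near
m=(hsv[...,2]<45).astype(np.uint8);m[:, :372]=0;m[:,430:]=0;m[:130]=0;m[192:]=0
ys,xs=np.nonzero(m);c=np.c_[xs,ys].astype(np.float32)
print("cap right/top/bottom extents",xs.max(),ys.min(),ys.max())
hand=[x for x in [(463.1,223.5)]]
# tray by saturation
for S in(110,130,150):
    mt=((hsv[...,1]<S)&(hsv[...,2]>90)).astype(np.uint8);mt[:,:225]=0;mt[:,345:]=0;mt[:95]=0;mt[195:]=0
    mt=cv2.morphologyEx(mt,cv2.MORPH_CLOSE,np.ones((5,5)));cc=max(cv2.findContours(mt,0,2)[0],key=cv2.contourArea);print(S,cv2.minAreaRect(cc),cv2.contourArea(cc))
E
python3 -c "
from h import *
im=cv2.imread('pics/w1.png')
a=cv2.resize(im[90:260,225:490],None,fx=3,fy=3,interpolation=cv2.INTER_NEAREST);cv2.imwrite('pics/w1c.png',a)"
```

```text
[ 22 124 225] [ 30 100 222] [ 15 196 117] [ 14 193 192] [ 0 12 43]
cap right/top/bottom extents 426 130 191
110 ((321.27520751953125, 151.986083984375), (60.9634895324707, 23.999364852905273), 79.50852966308594) 1138.5
130 ((287.34722900390625, 145.51356506347656), (72.01854705810547, 90.13494873046875), 89.32596588134766) 5708.0
150 ((287.81402587890625, 145.50796508789062), (72.03001403808594, 91.14501190185547), 89.33380126953125) 6217.5
```

View pics/w1c.png

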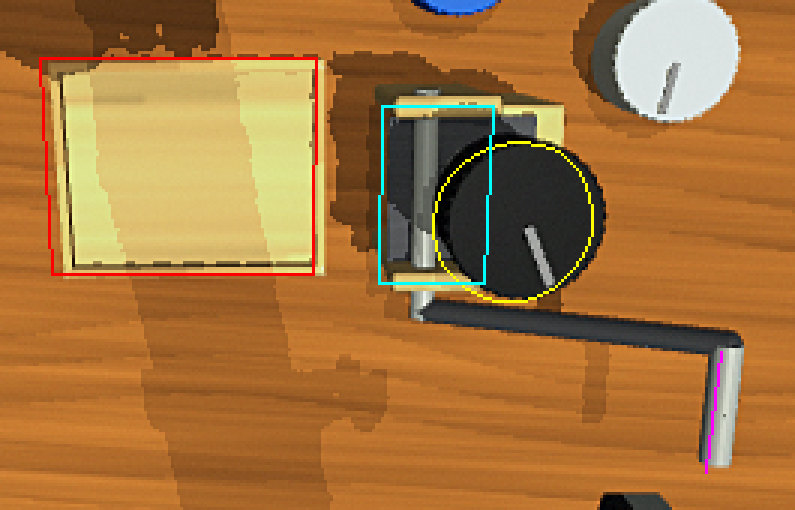

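The close view confirms the black cap with a grey stripe on the jar at crop (520,215). The model overlay is about 4 mm short in y. I move above the cap with the wrist wound back, ready to unscrew.

```bash
python3 -c "
from h import *
go([.4955,.2246,.29])"
```

```text
{'tx': -0.43, 'ty': 9.04, 'tz': 15.93} q7 1.39 pos [0.498 0.134 0.449] yaw 1.648
```

Request:
drive_tool:
  targets:
    - {"tx":0,"ty":0,"tz":0,"roll":1.2,"grip":1}
    - {"tx":0,"ty":4,"tz":0,"roll":1.2,"grip":1}
    - {"tx":0,"ty":9.3,"tz":0,"roll":1.2,"grip":1}
    - {"tx":-0.1,"ty":9.3,"tz":0,"roll":1.2,"grip":1}
    - {"tx":-0.1,"ty":9.3,"tz":0,"roll":1.2,"grip":1}
    - {"tx":-0.1,"ty":9.3,"tz":0,"roll":1.2,"grip":1}
    - {"tx":-0.1,"ty":9.3,"tz":0,"roll":1.2,"grip":1}
    - {"tx":-0.1,"ty":9.3,"tz":0,"roll":1.2,"grip":1}

```text
time_s: 3.35
eef_pos: [0.492, 0.227, 0.4493]
tool_rot: [[-0.436, 0.9, -0.001], [0.9, 0.436, 0.001], [0.001, -0.001, -1.0]]
force: [0.1, -0.0, 0.3]
finger_gap: 0.0854
```

Request:
drive_tool:
  targets:
    - {"tx":0,"ty":0,"tz":0,"roll":1.2,"grip":1}
    - {"tx":0,"ty":0,"tz":4,"roll":1.2,"grip":1}
    - {"tx":0,"ty":0,"tz":8,"roll":1.2,"grip":1}
    - {"tx":0,"ty":0,"tz":12,"roll":1.2,"grip":1}
    - {"tx":0,"ty":0,"tz":12,"roll":1.2,"grip":1}
    - {"tx":0,"ty":0,"tz":12,"roll":1.2,"grip":1}
    - {"tx":0,"ty":0,"tz":12,"roll":1.2,"grip":1}
    - {"tx":0,"ty":0,"tz":12,"roll":1.2,"grip":1}

```text
time_s: 4.15
eef_pos: [0.4919, 0.2271, 0.3291]
tool_rot: [[0.681, 0.732, -0.001], [0.732, -0.681, 0.001], [-0.0, -0.002, -1.0]]
force: [-0.3, 1.3, 0.5]
finger_gap: 0.0857
```

Request:
drive_tool:
  targets:
    - {"tx":0,"ty":0,"tz":0,"roll":1.15,"grip":1}
    - {"tx":0,"ty":0,"tz":0,"roll":1.15,"grip":1}
    - {"tx":0,"ty":0,"tz":0,"roll":1.15,"grip":1}
    - {"tx":0,"ty":0,"tz":0,"roll":1.15,"grip":1}
    - {"tx":0,"ty":0,"tz":0,"roll":1.15,"grip":1}
    - {"tx":0,"ty":0,"tz":0,"roll":1.15,"grip":1}
    - {"tx":0,"ty":0,"tz":0,"roll":1.15,"grip":1}
    - {"tx":0,"ty":0,"tz":0,"roll":1.15,"grip":1}

```text
time_s: 4.95
eef_pos: [0.4919, 0.2272, 0.329]
tool_rot: [[0.947, -0.322, -0.002], [-0.322, -0.947, 0.001], [-0.002, -0.0, -1.0]]
force: [0.6, -0.4, -0.5]
finger_gap: 0.0853
```

```bash
python3 v.py .4955 .2246 4.8 w2; python3 -c "
from h import *
print(sense()['q'])"
```

```text
[[322.0, 179.0], [181.0, 130.0], [390.0, 169.0], [357.0, 83.0], [472.0, 31.0], [498.0, 124.0]]
{'tx': 4.87, 'ty': 11.78, 'tz': -7.12} q7 -1.91 pos [0.492 0.227 0.329] yaw -1.901
5.0
cap [([268.7, 212.7], 0.97), ([355.2, 218.7], 0.78), ([319.6, 167.3], 0.61)]
jar_handle [([187.4, 128.1], 0.73), ([320.1, 164.8], 0.26)]
[-1.0874185   0.51604764  0.95780582  1.69908568 -0.45470713  1.16827739
 -1.89854188]
```

View pics/w2.png

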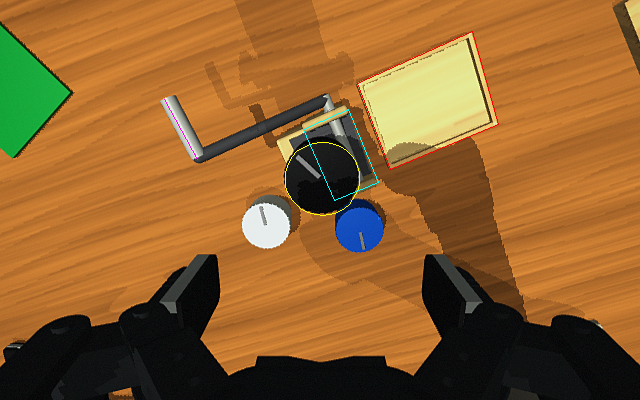

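Overlay now matches the cap at (322,178), the tray and the handle. I descend onto the cap.

```bash
python3 -c "
from h import *
go([.4955,.2246,.143])"
```

```text
{'tx': 0.39, 'ty': 0.09, 'tz': 18.6} q7 -1.9 pos [0.492 0.227 0.329] yaw -1.892
```

Request:
drive_tool:
  targets:
    - {"tx":0.4,"ty":0.1,"tz":4,"roll":0,"grip":1}
    - {"tx":0.4,"ty":0.1,"tz":8,"roll":0,"grip":1}
    - {"tx":0.4,"ty":0.1,"tz":12,"roll":0,"grip":1}
    - {"tx":0.4,"ty":0.1,"tz":15,"roll":0,"grip":1}
    - {"tx":0.4,"ty":0.1,"tz":17,"roll":0,"grip":1}
    - {"tx":0.4,"ty":0.1,"tz":18.6,"roll":0,"grip":1}
    - {"tx":0.4,"ty":0.1,"tz":18.6,"roll":0,"grip":1}
    - {"tx":0.4,"ty":0.1,"tz":18.6,"roll":0,"grip":1}

```text
time_s: 5.9
eef_pos: [0.4968, 0.2231, 0.1437]
tool_rot: [[0.948, -0.318, -0.0], [-0.318, -0.948, 0.0], [-0.0, -0.0, -1.0]]
force: [-0.2, 0.2, 0.4]
finger_gap: 0.0852
```

Request:
drive_tool:
  force: 50
  targets:
    - {"tx":0,"ty":0,"tz":0,"roll":0,"grip":0.6}
    - {"tx":0,"ty":0,"tz":0,"roll":0,"grip":0.6}
    - {"tx":0,"ty":0,"tz":0,"roll":0,"grip":0.6}
    - {"tx":0,"ty":0,"tz":0,"roll":0,"grip":0.6}
    - {"tx":0,"ty":0,"tz":0,"roll":0,"grip":0.6}
    - {"tx":0,"ty":0,"tz":0,"roll":0,"grip":0.6}

```text
time_s: 6.5
eef_pos: [0.4979, 0.2237, 0.145]
tool_rot: [[0.948, -0.32, 0.002], [-0.32, -0.948, 0.003], [0.001, -0.003, -1.0]]
force: [-0.6, 2.1, 5.4]
finger_gap: 0.0628
```

```bash
python3 -c "
from h import *
s=sense();go([.4955,.2246,.143]);print(s['force'],s['torque'],s['finger_gap'])"
```

```text
{'tx': -0.26, 'ty': -0.01, 'tz': 0.2} q7 -1.69 pos [0.498 0.224 0.145] yaw -1.896
[-0.56460707  2.1202966   5.38756909] [ 0.43869514  0.13152772 -0.01496388] 0.06275155197265946
```

Request:
drive_tool:
  targets:
    - {"tx":-0.15,"ty":0,"tz":0,"roll":0,"grip":0.6}
    - {"tx":-0.15,"ty":0,"tz":-0.03,"roll":-0.14,"grip":0.6}
    - {"tx":-0.15,"ty":0,"tz":-0.06,"roll":-0.28,"grip":0.6}
    - {"tx":-0.15,"ty":0,"tz":-0.09,"roll":-0.42,"grip":0.6}
    - {"tx":-0.15,"ty":0,"tz":-0.13,"roll":-0.56,"grip":0.6}
    - {"tx":-0.15,"ty":0,"tz":-0.16,"roll":-0.7,"grip":0.6}

```text
time_s: 7.1
eef_pos: [0.4975, 0.2248, 0.1462]
tool_rot: [[0.929, 0.371, 0.005], [0.371, -0.929, 0.003], [0.006, -0.001, -1.0]]
force: [2.8, 3.3, -0.2]
finger_gap: 0.0637
```

```bash
python3 -c "
from h import *
s=sense();go([.4955,.2246,.143]);print(s['force'],s['torque'],s['finger_gap'])"
```

```text
{'tx': -0.2, 'ty': -0.06, 'tz': 0.32} q7 -1.16 pos [0.498 0.225 0.146] yaw -1.191
[ 2.75080675  3.30989435 -0.15810357] [ 0.75975059 -0.67950947 -0.06303534] 0.06366468147971946
```

Request:
drive_tool:
  targets:
    - {"tx":0,"ty":0,"tz":-0.03,"roll":-0.14,"grip":0.6}
    - {"tx":0,"ty":0,"tz":-0.06,"roll":-0.28,"grip":0.6}
    - {"tx":0,"ty":0,"tz":-0.09,"roll":-0.42,"grip":0.6}
    - {"tx":0,"ty":0,"tz":-0.13,"roll":-0.56,"grip":0.6}
    - {"tx":0,"ty":0,"tz":-0.16,"roll":-0.7,"grip":0.6}
    - {"tx":0,"ty":0,"tz":-0.19,"roll":-0.84,"grip":0.6}
    - {"tx":0,"ty":0,"tz":-0.22,"roll":-0.98,"grip":0.6}
    - {"tx":0,"ty":0,"tz":-0.25,"roll":-1.12,"grip":0.6}

```text
time_s: 7.9
eef_pos: [0.4971, 0.2251, 0.1486]
tool_rot: [[0.07, 0.998, 0.004], [0.998, -0.07, 0.003], [0.003, 0.004, -1.0]]
force: [2.3, 3.4, 0.9]
finger_gap: 0.063
```

Request:
drive_tool:
  targets:
    - {"tx":0,"ty":0,"tz":-0.03,"roll":-0.14,"grip":0.6}
    - {"tx":0,"ty":0,"tz":-0.06,"roll":-0.28,"grip":0.6}
    - {"tx":0,"ty":0,"tz":-0.09,"roll":-0.42,"grip":0.6}
    - {"tx":0,"ty":0,"tz":-0.13,"roll":-0.56,"grip":0.6}
    - {"tx":0,"ty":0,"tz":-0.16,"roll":-0.7,"grip":0.6}
    - {"tx":0,"ty":0,"tz":-0.19,"roll":-0.84,"grip":0.6}
    - {"tx":0,"ty":0,"tz":-0.22,"roll":-0.98,"grip":0.6}
    - {"tx":0,"ty":0,"tz":-0.25,"roll":-1.12,"grip":0.6}

```text
time_s: 8.7
eef_pos: [0.496, 0.2244, 0.1509]
tool_rot: [[-0.867, 0.498, 0.002], [0.498, 0.867, 0.002], [-0.001, 0.003, -1.0]]
force: [1.3, 2.1, 0.4]
finger_gap: 0.0629
```

```bash
python3 -c "
from h import *
s=sense();go([.4955,.2246,.143]);print(s['force'],s['torque'],s['finger_gap'],s['q'])"
```

```text
{'tx': 0.05, 'ty': -0.01, 'tz': 0.79} q7 0.5 pos [0.496 0.224 0.151] yaw 1.05
[1.30487712 2.05959445 0.42518543] [ 0.4586775  -0.02832464 -0.01381065] 0.0628916415188211 [-0.42003829  0.58474129 -0.08376955  1.89537258  0.07395069  0.66166252
  0.50134509]
```

Request:
drive_tool:
  targets:
    - {"tx":0,"ty":0,"tz":-0.03,"roll":-0.14,"grip":0.6}
    - {"tx":0,"ty":0,"tz":-0.06,"roll":-0.28,"grip":0.6}
    - {"tx":0,"ty":0,"tz":-0.09,"roll":-0.42,"grip":0.6}
    - {"tx":0,"ty":0,"tz":-0.13,"roll":-0.56,"grip":0.6}
    - {"tx":0,"ty":0,"tz":-0.16,"roll":-0.7,"grip":0.6}
    - {"tx":0,"ty":0,"tz":-0.19,"roll":-0.84,"grip":0.6}
    - {"tx":0,"ty":0,"tz":-0.22,"roll":-0.98,"grip":0.6}
    - {"tx":0,"ty":0,"tz":-0.25,"roll":-1.12,"grip":0.6}

```text
time_s: 9.5
eef_pos: [0.496, 0.2232, 0.1533]
tool_rot: [[-0.826, -0.563, 0.002], [-0.563, 0.826, 0.0], [-0.002, -0.001, -1.0]]
force: [-0.7, 0.6, 3.1]
finger_gap: 0.0628
```

Request:
drive_tool:
  targets:
    - {"tx":0,"ty":0,"tz":-0.03,"roll":-0.14,"grip":0.6}
    - {"tx":0,"ty":0,"tz":-0.06,"roll":-0.28,"grip":0.6}
    - {"tx":0,"ty":0,"tz":-0.09,"roll":-0.42,"grip":0.6}
    - {"tx":0,"ty":0,"tz":-0.13,"roll":-0.56,"grip":0.6}
    - {"tx":0,"ty":0,"tz":-0.16,"roll":-0.7,"grip":0.6}
    - {"tx":0,"ty":0,"tz":-0.19,"roll":-0.84,"grip":0.6}
    - {"tx":0,"ty":0,"tz":-0.22,"roll":-0.98,"grip":0.6}
    - {"tx":0,"ty":0,"tz":-0.25,"roll":-1.12,"grip":0.6}

```text
time_s: 10.3
eef_pos: [0.4967, 0.2231, 0.1559]
tool_rot: [[0.146, -0.989, 0.003], [-0.989, -0.146, 0.0], [0.0, -0.003, -1.0]]
force: [0.8, 0.4, 4.4]
finger_gap: 0.063
```

Request:
drive_tool:
  targets:
    - {"tx":0,"ty":0,"tz":0,"roll":0,"grip":1}
    - {"tx":0,"ty":0,"tz":0,"roll":0,"grip":1}
    - {"tx":0,"ty":0,"tz":0,"roll":0,"grip":1}
    - {"tx":0,"ty":0,"tz":0,"roll":0,"grip":1}

```text
time_s: 10.7
eef_pos: [0.4953, 0.2228, 0.155]
tool_rot: [[0.14, -0.99, -0.0], [-0.99, -0.14, -0.001], [0.001, 0.0, -1.0]]
force: [-0.5, 0.2, 0.2]
finger_gap: 0.0858
```

```bash
python3 -c "
from h import *
s=sense();go([.4955,.2246,.143]);print(s['force'],s['torque'],s['finger_gap'],s['q'])"
```

```text
{'tx': -0.17, 'ty': -0.04, 'tz': 1.2} q7 2.23 pos [0.495 0.223 0.155] yaw -3.001
[-0.50229921  0.16191064  0.17427055] [-0.06315104  0.01019247  0.01964458] 0.08581782061616804 [-0.01414038  0.673228   -0.71978272  1.88091535  0.59975565  0.81671396
  2.2288072 ]
```

Request:
drive_tool:
  targets:
    - {"tx":0,"ty":0,"tz":0,"roll":1.15,"grip":1}
    - {"tx":0,"ty":0,"tz":0,"roll":1.15,"grip":1}
    - {"tx":0,"ty":0,"tz":0,"roll":1.15,"grip":1}
    - {"tx":0,"ty":0,"tz":0,"roll":1.15,"grip":1}
    - {"tx":0,"ty":0,"tz":0,"roll":1.15,"grip":1}
    - {"tx":0,"ty":0,"tz":0,"roll":1.15,"grip":1}
    - {"tx":0,"ty":0,"tz":0,"roll":1.15,"grip":1}
    - {"tx":0,"ty":0,"tz":0,"roll":1.15,"grip":1}

```text
time_s: 11.5
eef_pos: [0.4954, 0.2231, 0.1551]
tool_rot: [[-0.849, -0.528, 0.0], [-0.528, 0.849, -0.0], [-0.0, -0.0, -1.0]]
force: [-1.0, 0.1, -0.7]
finger_gap: 0.0855
```

Request:
drive_tool:
  targets:
    - {"tx":0,"ty":0,"tz":0,"roll":1.15,"grip":1}
    - {"tx":0,"ty":0,"tz":0,"roll":1.15,"grip":1}
    - {"tx":0,"ty":0,"tz":0,"roll":1.15,"grip":1}
    - {"tx":0,"ty":0,"tz":0,"roll":1.15,"grip":1}
    - {"tx":0,"ty":0,"tz":0,"roll":1.15,"grip":1}
    - {"tx":0,"ty":0,"tz":0,"roll":1.15,"grip":1}
    - {"tx":0,"ty":0,"tz":0,"roll":1.15,"grip":1}
    - {"tx":0,"ty":0,"tz":0,"roll":1.15,"grip":1}

```text
time_s: 12.3
eef_pos: [0.4953, 0.2233, 0.1551]
tool_rot: [[-0.829, 0.559, 0.0], [0.559, 0.829, -0.0], [-0.0, 0.0, -1.0]]
force: [-0.8, 0.7, 0.6]
finger_gap: 0.0854
```

Request:
drive_tool:
  targets:
    - {"tx":0,"ty":0,"tz":0,"roll":1.15,"grip":1}
    - {"tx":0,"ty":0,"tz":0,"roll":1.15,"grip":1}
    - {"tx":0,"ty":0,"tz":0,"roll":1.15,"grip":1}
    - {"tx":0,"ty":0,"tz":0,"roll":1.15,"grip":1}
    - {"tx":0,"ty":0,"tz":0,"roll":1.15,"grip":1}
    - {"tx":0,"ty":0,"tz":0,"roll":1.15,"grip":1}
    - {"tx":0,"ty":0,"tz":0,"roll":1.15,"grip":1}
    - {"tx":0,"ty":0,"tz":0,"roll":1.15,"grip":1}

```text
time_s: 13.1
eef_pos: [0.4953, 0.2234, 0.1551]
tool_rot: [[0.172, 0.985, 0.0], [0.985, -0.172, 0.0], [0.0, 0.0, -1.0]]
force: [-0.7, 0.2, -0.4]
finger_gap: 0.0853
```

Request:
drive_tool:
  targets:
    - {"tx":0,"ty":0,"tz":0,"roll":1.15,"grip":1}
    - {"tx":0,"ty":0,"tz":0,"roll":1.15,"grip":1}
    - {"tx":0,"ty":0,"tz":0,"roll":1.15,"grip":1}
    - {"tx":0,"ty":0,"tz":0,"roll":1.15,"grip":1}
    - {"tx":0,"ty":0,"tz":0,"roll":1.15,"grip":1}
    - {"tx":0,"ty":0,"tz":0,"roll":1.15,"grip":1}
    - {"tx":0,"ty":0,"tz":0,"roll":1.15,"grip":1}
    - {"tx":0,"ty":0,"tz":0,"roll":1.15,"grip":1}

```text
time_s: 13.9
eef_pos: [0.4953, 0.2235, 0.1551]
tool_rot: [[0.969, 0.246, 0.0], [0.246, -0.969, 0.0], [0.0, -0.0, -1.0]]
force: [-0.4, -0.2, -0.8]
finger_gap: 0.0853
```

```bash
python3 -c "
from h import *
s=sense();go([.496,.224,.150]);print(s['force'],s['finger_gap'],s['q'])"
```

```text
{'tx': 0.08, 'ty': -0.03, 'tz': 0.51} q7 -1.28 pos [0.495 0.224 0.155] yaw -1.322
[-0.39949418 -0.24155988 -0.82823073] 0.08533049933444908 [-0.85690757  0.65273736  0.59673324  1.90494567 -0.52781217  0.74486064
 -1.27941453]
```

Request:
drive_tool:
  force: 50
  targets:
    - {"tx":0,"ty":0,"tz":0,"roll":0,"grip":0.6}
    - {"tx":0,"ty":0,"tz":0,"roll":0,"grip":0.6}
    - {"tx":0,"ty":0,"tz":0,"roll":0,"grip":0.6}
    - {"tx":0,"ty":0,"tz":0,"roll":0,"grip":0.6}
    - {"tx":0,"ty":0,"tz":0,"roll":0,"grip":0.6}
    - {"tx":0,"ty":0,"tz":0,"roll":0,"grip":0.6}

```text
time_s: 14.5
eef_pos: [0.4956, 0.2236, 0.1553]
tool_rot: [[0.968, 0.252, 0.0], [0.252, -0.968, 0.001], [0.001, -0.001, -1.0]]
force: [-0.9, 2.7, 3.6]
finger_gap: 0.0628
```

Request:
drive_tool:
  targets:
    - {"tx":0,"ty":0,"tz":-0.03,"roll":-0.14,"grip":0.6}
    - {"tx":0,"ty":0,"tz":-0.06,"roll":-0.28,"grip":0.6}
    - {"tx":0,"ty":0,"tz":-0.09,"roll":-0.42,"grip":0.6}
    - {"tx":0,"ty":0,"tz":-0.13,"roll":-0.56,"grip":0.6}
    - {"tx":0,"ty":0,"tz":-0.16,"roll":-0.7,"grip":0.6}
    - {"tx":0,"ty":0,"tz":-0.19,"roll":-0.84,"grip":0.6}
    - {"tx":0,"ty":0,"tz":-0.22,"roll":-0.98,"grip":0.6}
    - {"tx":0,"ty":0,"tz":-0.25,"roll":-1.12,"grip":0.6}

```text
time_s: 15.3
eef_pos: [0.4964, 0.2228, 0.1578]
tool_rot: [[0.191, 0.982, 0.002], [0.982, -0.191, 0.0], [0.001, 0.002, -1.0]]
force: [0.9, -0.0, 1.8]
finger_gap: 0.063
```

Request:
drive_tool:
  targets:
    - {"tx":0,"ty":0,"tz":-0.03,"roll":-0.14,"grip":0.6}
    - {"tx":0,"ty":0,"tz":-0.06,"roll":-0.28,"grip":0.6}
    - {"tx":0,"ty":0,"tz":-0.09,"roll":-0.42,"grip":0.6}
    - {"tx":0,"ty":0,"tz":-0.13,"roll":-0.56,"grip":0.6}
    - {"tx":0,"ty":0,"tz":-0.16,"roll":-0.7,"grip":0.6}
    - {"tx":0,"ty":0,"tz":-0.19,"roll":-0.84,"grip":0.6}
    - {"tx":0,"ty":0,"tz":-0.22,"roll":-0.98,"grip":0.6}
    - {"tx":0,"ty":0,"tz":-0.25,"roll":-1.12,"grip":0.6}

```text
time_s: 16.1
eef_pos: [0.4972, 0.2234, 0.1604]
tool_rot: [[-0.801, 0.599, 0.003], [0.599, 0.801, 0.001], [-0.002, 0.003, -1.0]]
force: [2.5, 1.9, 1.7]
finger_gap: 0.0633
```

Request:
drive_tool:
  targets:
    - {"tx":0,"ty":0,"tz":-0.03,"roll":-0.14,"grip":0.6}
    - {"tx":0,"ty":0,"tz":-0.06,"roll":-0.28,"grip":0.6}
    - {"tx":0,"ty":0,"tz":-0.09,"roll":-0.42,"grip":0.6}
    - {"tx":0,"ty":0,"tz":-0.13,"roll":-0.56,"grip":0.6}
    - {"tx":0,"ty":0,"tz":-0.16,"roll":-0.7,"grip":0.6}
    - {"tx":0,"ty":0,"tz":-0.19,"roll":-0.84,"grip":0.6}
    - {"tx":0,"ty":0,"tz":-0.22,"roll":-0.98,"grip":0.6}
    - {"tx":0,"ty":0,"tz":-0.25,"roll":-1.12,"grip":0.6}

```text
time_s: 16.9
eef_pos: [0.4976, 0.2245, 0.1631]
tool_rot: [[-0.888, -0.46, 0.004], [-0.46, 0.888, 0.004], [-0.006, 0.001, -1.0]]
force: [3.0, 3.2, 0.5]
finger_gap: 0.063
```

```bash
python3 -c "
from h import *
s=sense();go([.496,.224,.150]);print(s['force'],s['torque'],s['finger_gap'],s['q'])"
```

```text
{'tx': 0.17, 'ty': 0.02, 'tz': 1.31} q7 1.27 pos [0.498 0.225 0.163] yaw 2.049
[3.00051414 3.2405522  0.4715654 ] [ 0.78679693 -0.54068254 -0.07446863] 0.06302014638070694 [-0.22339041  0.59026493 -0.37873171  1.87804949  0.31390827  0.72583612
  1.26897807]
```

Request:
drive_tool:
  targets:
    - {"tx":0,"ty":0,"tz":-0.03,"roll":-0.14,"grip":0.6}
    - {"tx":0,"ty":0,"tz":-0.06,"roll":-0.28,"grip":0.6}
    - {"tx":0,"ty":0,"tz":-0.09,"roll":-0.42,"grip":0.6}
    - {"tx":0,"ty":0,"tz":-0.13,"roll":-0.56,"grip":0.6}
    - {"tx":0,"ty":0,"tz":-0.16,"roll":-0.7,"grip":0.6}
    - {"tx":0,"ty":0,"tz":-0.19,"roll":-0.84,"grip":0.6}
    - {"tx":0,"ty":0,"tz":-0.22,"roll":-0.98,"grip":0.6}
    - {"tx":0,"ty":0,"tz":-0.25,"roll":-1.1,"grip":0.6}

```text
time_s: 17.7
eef_pos: [0.4968, 0.2249, 0.1655]
tool_rot: [[0.007, -1.0, 0.003], [-1.0, -0.007, 0.004], [-0.004, -0.003, -1.0]]
force: [3.4, 4.4, 0.2]
finger_gap: 0.063
```

Request:
drive_tool:
  targets:
    - {"tx":0,"ty":0,"tz":-0.1,"roll":0,"grip":0.6}
    - {"tx":0,"ty":0,"tz":-0.3,"roll":0,"grip":0.6}
    - {"tx":0,"ty":0,"tz":-0.5,"roll":0,"grip":0.6}
    - {"tx":0,"ty":0,"tz":-0.8,"roll":0,"grip":0.6}

```text
time_s: 18.1
eef_pos: [0.4962, 0.2229, 0.1727]
tool_rot: [[0.0, -1.0, 0.001], [-1.0, -0.0, 0.0], [-0.0, -0.001, -1.0]]
force: [1.1, 0.7, -3.1]
finger_gap: 0.0636
```

```bash
python3 -c "
from h import *
s=sense();go([.62,.25,.30]);print(s['force'],s['torque'],s['finger_gap'],s['q'])"
```

```text
{'tx': -2.71, 'ty': -12.39, 'tz': -12.72} q7 2.14 pos [0.496 0.223 0.173] yaw -3.141
[ 1.12033866  0.66359872 -3.09474303] [ 0.32955131 -0.41453454  0.01255872] 0.06359842163289744 [-0.02498483  0.63873297 -0.69569589  1.86480546  0.54170691  0.83494045
  2.1427149 ]
```

Request:
drive_tool:
  targets:
    - {"tx":0,"ty":0,"tz":-3,"roll":0,"grip":0.6}
    - {"tx":0,"ty":0,"tz":-7,"roll":0,"grip":0.6}
    - {"tx":1.3,"ty":-5,"tz":-8,"roll":0,"grip":0.6}
    - {"tx":1.3,"ty":-10,"tz":-8,"roll":0,"grip":0.6}
    - {"tx":1.3,"ty":-14,"tz":-8,"roll":0,"grip":0.6}
    - {"tx":1.3,"ty":-18.4,"tz":-8,"roll":0,"grip":0.6}
    - {"tx":1.3,"ty":-18.4,"tz":-4,"roll":0,"grip":0.6}
    - {"tx":1.3,"ty":-18.4,"tz":1,"roll":0,"grip":0.6}

```text
time_s: 18.9
eef_pos: [0.682, 0.2097, 0.1634]
tool_rot: [[-0.002, -1.0, 0.004], [-1.0, 0.002, 0.001], [-0.001, -0.004, -1.0]]
force: [0.2, -0.4, -1.7]
finger_gap: 0.0631
```

```bash
python3 -c "
from h import *
s=sense();go([.68,.21,.008]);print(s['force'],s['torque'],s['finger_gap'],s['q'])"
```

```text
{'tx': -0.02, 'ty': 0.26, 'tz': 15.53} q7 2.38 pos [0.682 0.21  0.163] yaw 3.139
[ 0.16938972 -0.40249504 -1.74071595] [-0.02790804 -0.03266818 -0.0308496 ] 0.06307391795041191 [-2.24159221e-03  8.69628793e-01 -6.69076522e-01  1.37242404e+00
  5.65719685e-01  1.08887623e+00  2.38117741e+00]
```

Request:
drive_tool:
  targets:
    - {"tx":0,"ty":0,"tz":5,"roll":0,"grip":0.6}
    - {"tx":0,"ty":0,"tz":9,"roll":0,"grip":0.6}
    - {"tx":0,"ty":0,"tz":12,"roll":0,"grip":0.6}
    - {"tx":0,"ty":0,"tz":14,"roll":0,"grip":0.6}
    - {"tx":0,"ty":0,"tz":14.8,"roll":0,"grip":0.6}
    - {"tx":0,"ty":0,"tz":15.2,"roll":0,"grip":0.6}
    - {"tx":0,"ty":0,"tz":15.4,"roll":0,"grip":0.6}
    - {"tx":0,"ty":0,"tz":15.4,"roll":0,"grip":0.6}

```text
time_s: 19.7
eef_pos: [0.6804, 0.2106, 0.0105]
tool_rot: [[0.001, -1.0, 0.002], [-1.0, -0.001, 0.001], [-0.001, -0.002, -1.0]]
force: [-0.8, 0.2, -0.6]
finger_gap: 0.063
```

Request:
drive_tool:
  targets:
    - {"tx":0,"ty":0,"tz":0.15,"roll":0,"grip":0.6}
    - {"tx":0,"ty":0,"tz":0.3,"roll":0,"grip":0.6}
    - {"tx":0,"ty":0,"tz":0.3,"roll":0,"grip":0.6}

```text
time_s: 20.0
eef_pos: [0.6796, 0.2102, 0.0063]
tool_rot: [[0.001, -1.0, 0.0], [-1.0, -0.001, -0.0], [0.0, -0.0, -1.0]]
force: [-1.3, 0.0, -0.9]
finger_gap: 0.063
```

```bash
python3 -c "
from h import *
s=sense();go([.68,.21,.008]);print(s['force'],s['torque'],s['finger_gap'])"
```

```text
{'tx': 0.02, 'ty': -0.04, 'tz': -0.17} q7 2.29 pos [0.68  0.21  0.006] yaw -3.14
[-1.32640051  0.03386767 -0.8909275 ] [ 0.01700246 -0.00232523  0.00373873] 0.06302802175570518
```

Request:
drive_tool:
  targets:
    - {"tx":0,"ty":0,"tz":0.1,"roll":0,"grip":0.6}
    - {"tx":0,"ty":0,"tz":0.2,"roll":0,"grip":0.6}
    - {"tx":0,"ty":0,"tz":0.3,"roll":0,"grip":0.6}
    - {"tx":0,"ty":0,"tz":0.3,"roll":0,"grip":0.6}

```text
time_s: 20.4
eef_pos: [0.6797, 0.2104, 0.0059]
tool_rot: [[0.001, -1.0, 0.001], [-1.0, -0.001, -0.001], [0.001, -0.001, -1.0]]
force: [-5.2, -3.1, 14.9]
finger_gap: 0.0623
```

Request:
drive_tool:
  targets:
    - {"tx":0,"ty":0,"tz":0,"roll":0,"grip":1}
    - {"tx":0,"ty":0,"tz":0,"roll":0,"grip":1}
    - {"tx":0,"ty":0,"tz":0,"roll":0,"grip":1}
    - {"tx":0,"ty":0,"tz":-3,"roll":0,"grip":1}
    - {"tx":0,"ty":0,"tz":-7,"roll":0,"grip":1}
    - {"tx":0,"ty":0,"tz":-12,"roll":0,"grip":1}
    - {"tx":0,"ty":0,"tz":-17,"roll":0,"grip":1}
    - {"tx":0,"ty":0,"tz":-22,"roll":0,"grip":1}

```text
time_s: 21.2
eef_pos: [0.6792, 0.2102, 0.2246]
tool_rot: [[0.002, -1.0, -0.001], [-1.0, -0.002, 0.0], [-0.0, 0.001, -1.0]]
force: [0.6, 0.1, -0.4]
finger_gap: 0.0852
```

Request:
drive_tool:
  targets:
    - {"tx":0,"ty":0,"tz":-4,"roll":0.15,"grip":0.5}
    - {"tx":-5,"ty":5,"tz":-4,"roll":0.3,"grip":0.5}
    - {"tx":-11.6,"ty":10.7,"tz":-4,"roll":1.2,"grip":0.5}
    - {"tx":-11.6,"ty":10.7,"tz":-4,"roll":1.2,"grip":0.5}
    - {"tx":-11.6,"ty":10.7,"tz":-4,"roll":1.2,"grip":0.5}
    - {"tx":-11.6,"ty":10.7,"tz":-4,"roll":1.2,"grip":0.5}
    - {"tx":-11.6,"ty":10.7,"tz":-4,"roll":1.2,"grip":0.5}
    - {"tx":-11.6,"ty":10.7,"tz":-4,"roll":1.2,"grip":0.5}

```text
time_s: 22.0
eef_pos: [0.5721, 0.3263, 0.2627]
tool_rot: [[-0.934, -0.359, -0.0], [-0.359, 0.934, -0.0], [0.001, -0.0, -1.0]]
force: [0.2, -0.7, -0.3]
finger_gap: 0.0424
```

```bash
cat > v2.py <<'E'
import sys
from h import *
im=read_camera("wrist");K=get_calibration("wrist");cv2.imwrite("pics/"+sys.argv[1]+".png",im)
for n in sys.argv[2:]:
    for a in tip_of(n,"wrist")[:4]:print(n,np.round(a["position"],1).tolist(),round(a["p"],2))
E
python3 - <<'E'
from h import *
go([.5723,.3264,.145],np.radians(94.8))
E
python3 v2.py w3 jar_handle jar_mouth cap; python3 -c "
from h import *
print(proj('wrist',[[.5723,.3264,.164]]),ray('wrist',(0,0),.1)[2],sense()['time_s'])
r=masks_of('jar_handle','wrist');print([ (a['position'],a['p']) for a in r])"
```

```text
{'tx': -0.03, 'ty': 0.0, 'tz': 11.77, 'roll': 0.28} q7 1.15 pos [0.572 0.326 0.263] yaw 1.937
jar_handle [323.8, 204.5] 0.82
jar_mouth [209.5, 38.1] 0.65
cap [198.0, 207.6] 0.88
cap [366.0, 40.8] 0.73
cap [226.7, 48.6] 0.34
[[320.24955778 200.75206408]] 0.09999999999999998 22.2
[([241.1, 76.9], 0.68)]
```

View pics/w3.png

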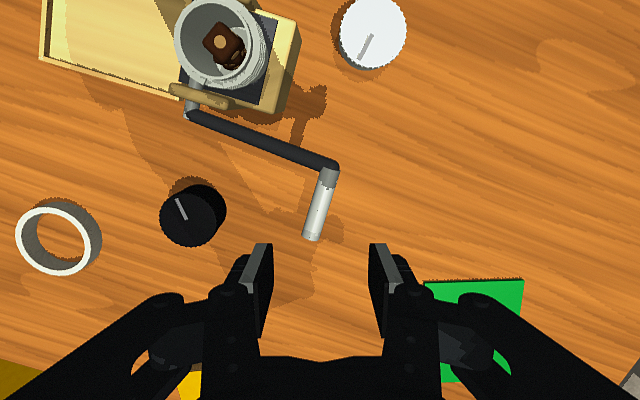

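Open jar with cubes inside at (215,42). The black cap stands on the bench at (193,215), and the bar at (320,203) agrees with the prediction. I grip the handle.

Request:
drive_tool:
  targets:
    - {"tx":0,"ty":0,"tz":0,"roll":0.14,"grip":0.5}
    - {"tx":0,"ty":0,"tz":4,"roll":0.28,"grip":0.5}
    - {"tx":0,"ty":0,"tz":8,"roll":0.28,"grip":0.5}
    - {"tx":0,"ty":0,"tz":11,"roll":0.28,"grip":0.5}
    - {"tx":0,"ty":0,"tz":12,"roll":0.28,"grip":0.5}
    - {"tx":0,"ty":0,"tz":12,"roll":0.28,"grip":0.5}
    - {"tx":0,"ty":0,"tz":12,"roll":0.28,"grip":0.5}

```text
time_s: 22.95
eef_pos: [0.5732, 0.3269, 0.1445]
tool_rot: [[-0.996, -0.093, 0.002], [-0.093, 0.996, 0.002], [-0.002, 0.002, -1.0]]
force: [-0.6, -0.4, 1.5]
finger_gap: 0.0426
```

Request:
drive_tool:
  force: 40
  targets:
    - {"tx":0,"ty":0,"tz":0,"roll":0,"grip":0}
    - {"tx":0,"ty":0,"tz":0,"roll":0,"grip":0}
    - {"tx":0,"ty":0,"tz":0,"roll":0,"grip":0}
    - {"tx":0,"ty":0,"tz":0,"roll":0,"grip":0}
    - {"tx":0,"ty":0,"tz":0,"roll":0,"grip":0}

```text
time_s: 23.45
eef_pos: [0.5732, 0.3268, 0.1448]
tool_rot: [[-0.996, -0.092, 0.002], [-0.092, 0.996, 0.002], [-0.003, 0.001, -1.0]]
force: [0.2, -0.4, 6.4]
finger_gap: 0.0128
```

```bash
python3 - <<'E'
from h import *
go([.5723,.3264,.144],np.radians(94.8));s=sense();print(s['force'])
a=np.radians(27.1)
for k in range(0,24):
    f=np.radians(27.1)+k*np.radians(126.0)/22
    print(k,round(14*(np.cos(f)-np.cos(a)),1),round(-14*(np.sin(f)-np.sin(a)),1))
E
```

```text
{'tx': 0.1, 'ty': -0.03, 'tz': 0.08, 'roll': 0.01} q7 0.87 pos [0.573 0.327 0.145] yaw 1.663
[ 0.21115948 -0.38507446  6.42788488]
0 0.0 -0.0
1 -0.7 -1.2
2 -1.5 -2.3
3 -2.4 -3.4
4 -3.5 -4.3
5 -4.6 -5.2
6 -5.8 -5.9
7 -7.0 -6.5
8 -8.4 -7.0
9 -9.7 -7.3
10 -11.1 -7.6
11 -12.5 -7.6
12 -13.9 -7.6
13 -15.3 -7.3
14 -16.6 -7.0
15 -17.9 -6.5
16 -19.2 -5.9
17 -20.4 -5.2
18 -21.5 -4.3
19 -22.5 -3.4
20 -23.4 -2.3
21 -24.3 -1.2
22 -24.9 0.0
23 -25.5 1.3
```

Request:
drive_tool:
  targets:
    - {"tx":0,"ty":-0.7,"tz":-1.2,"roll":0,"grip":0}
    - {"tx":0,"ty":-1.5,"tz":-2.3,"roll":0,"grip":0}
    - {"tx":0,"ty":-2.4,"tz":-3.4,"roll":0,"grip":0}
    - {"tx":0,"ty":-3.5,"tz":-4.3,"roll":0,"grip":0}
    - {"tx":0,"ty":-4.6,"tz":-5.2,"roll":0,"grip":0}
    - {"tx":0,"ty":-5.8,"tz":-5.9,"roll":0,"grip":0}
    - {"tx":0,"ty":-7.0,"tz":-6.5,"roll":0,"grip":0}
    - {"tx":0,"ty":-8.4,"tz":-7.0,"roll":0,"grip":0}

```text
time_s: 24.25
eef_pos: [0.5794, 0.2523, 0.2166]
tool_rot: [[-0.995, -0.097, 0.004], [-0.097, 0.995, 0.015], [-0.005, 0.015, -1.0]]
force: [-4.9, 13.0, 12.4]
finger_gap: 0.012
```

```bash
python3 - <<'E'
from h import *
f=np.radians(27.1+8*126/22);p=stand_pts(.4955,.2246,np.radians(4.8),[[85,-30+140*np.cos(f),100+140*np.sin(f)-19.5]])[0]
go(p,np.radians(94.8));s=sense();print(s['force'],s['finger_gap'])
E
```

```text
{'tx': 0.11, 'ty': -0.95, 'tz': 0.21, 'roll': 0.01} q7 1.0 pos [0.579 0.252 0.217] yaw 1.668
[-4.89855568 13.04230806 12.43606032] 0.012005901590567986
```

Request:
drive_tool:
  targets:
    - {"tx":0,"ty":-1.3,"tz":-0.3,"roll":0,"grip":0}
    - {"tx":0,"ty":-2.7,"tz":-0.6,"roll":0,"grip":0}
    - {"tx":0,"ty":-4.1,"tz":-0.6,"roll":0,"grip":0}
    - {"tx":0,"ty":-5.5,"tz":-0.6,"roll":0,"grip":0}
    - {"tx":0,"ty":-6.9,"tz":-0.3,"roll":0,"grip":0}
    - {"tx":0,"ty":-8.2,"tz":0,"roll":0,"grip":0}
    - {"tx":0,"ty":-9.5,"tz":0.5,"roll":0,"grip":0}
    - {"tx":0,"ty":-10.8,"tz":1.1,"roll":0,"grip":0}

```text
time_s: 25.05
eef_pos: [0.5889, 0.137, 0.2046]
tool_rot: [[-0.996, -0.093, 0.0], [-0.093, 0.996, 0.003], [-0.0, 0.003, -1.0]]
force: [-5.4, 3.3, 10.1]
finger_gap: 0.012
```

Request:
drive_tool:
  targets:
    - {"tx":0,"ty":-1.2,"tz":0.7,"roll":0,"grip":0}
    - {"tx":0,"ty":-2.3,"tz":1.6,"roll":0,"grip":0}
    - {"tx":0,"ty":-3.3,"tz":2.5,"roll":0,"grip":0}
    - {"tx":0,"ty":-4.2,"tz":3.6,"roll":0,"grip":0}
    - {"tx":0,"ty":-5.1,"tz":4.7,"roll":0,"grip":0}
    - {"tx":0,"ty":-5.7,"tz":5.9,"roll":0,"grip":0}
    - {"tx":0,"ty":-5.9,"tz":6.2,"roll":0,"grip":0}
    - {"tx":0,"ty":-5.9,"tz":6.2,"roll":0,"grip":0}

```text
time_s: 25.85
eef_pos: [0.5938, 0.0781, 0.141]
tool_rot: [[-0.996, -0.092, -0.003], [-0.092, 0.996, 0.002], [0.002, 0.002, -1.0]]
force: [-5.5, 2.4, 6.6]
finger_gap: 0.0124
```

```bash
python3 - <<'E'
from h import *
f=np.radians(27.1+126);p=stand_pts(.4955,.2246,np.radians(4.8),[[85,-30+140*np.cos(f),100+140*np.sin(f)-19.5]])[0]
go(p,np.radians(94.8));s=sense();print(s['force'],s['finger_gap'])
im=read_camera("wrist");cv2.imwrite("pics/w4.png",im)
E
```

```text
{'tx': 0.07, 'ty': -0.06, 'tz': -0.28, 'roll': 0.01} q7 1.22 pos [0.594 0.078 0.141] yaw 1.663
[-5.49293493  2.3658512   6.59890952] 0.012449481296758174
```

View pics/w4.png

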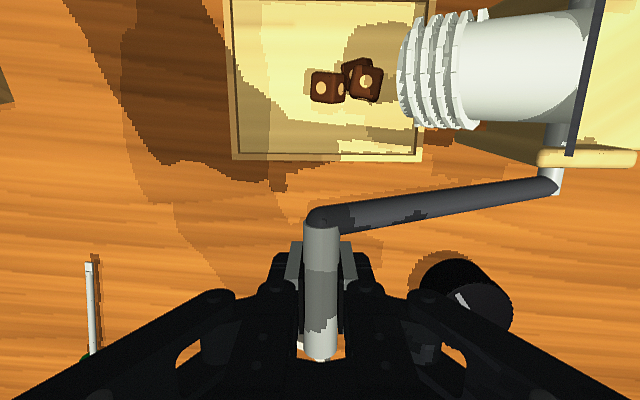

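Three cubes lie in the tray at (327,87), (357,68) and (366,85), and the jar is fully tipped. I swing it back upright.

Request:
drive_tool:
  targets:
    - {"tx":0,"ty":0.6,"tz":-1.2,"roll":0,"grip":0}
    - {"tx":0,"ty":1.5,"tz":-2.3,"roll":0,"grip":0}
    - {"tx":0,"ty":2.4,"tz":-3.4,"roll":0,"grip":0}
    - {"tx":0,"ty":3.4,"tz":-4.3,"roll":0,"grip":0}
    - {"tx":0,"ty":4.5,"tz":-5.2,"roll":0,"grip":0}
    - {"tx":0,"ty":5.7,"tz":-5.9,"roll":0,"grip":0}
    - {"tx":0,"ty":7.0,"tz":-6.5,"roll":0,"grip":0}
    - {"tx":0,"ty":8.3,"tz":-7.0,"roll":0,"grip":0}

```text
time_s: 26.7
eef_pos: [0.5878, 0.1525, 0.2125]
tool_rot: [[-0.996, -0.088, -0.001], [-0.088, 0.996, -0.011], [0.002, -0.011, -1.0]]
force: [-4.5, -14.9, 10.7]
finger_gap: 0.0123
```

Request:
drive_tool:
  targets:
    - {"tx":0,"ty":1.3,"tz":-0.3,"roll":0,"grip":0}
    - {"tx":0,"ty":2.7,"tz":-0.6,"roll":0,"grip":0}
    - {"tx":0,"ty":4.1,"tz":-0.6,"roll":0,"grip":0}
    - {"tx":0,"ty":5.5,"tz":-0.6,"roll":0,"grip":0}
    - {"tx":0,"ty":6.9,"tz":-0.3,"roll":0,"grip":0}
    - {"tx":0,"ty":8.2,"tz":0,"roll":0,"grip":0}
    - {"tx":0,"ty":9.6,"tz":0.5,"roll":0,"grip":0}
    - {"tx":0,"ty":10.8,"tz":1.1,"roll":0,"grip":0}

```text
time_s: 27.5
eef_pos: [0.5791, 0.2664, 0.2028]
tool_rot: [[-0.996, -0.091, 0.004], [-0.091, 0.996, -0.001], [-0.004, -0.001, -1.0]]
force: [-2.2, -7.3, 0.9]
finger_gap: 0.0123
```

Request:
drive_tool:
  targets:
    - {"tx":0,"ty":1.2,"tz":0.7,"roll":0,"grip":0}
    - {"tx":0,"ty":2.3,"tz":1.6,"roll":0,"grip":0}
    - {"tx":0,"ty":3.4,"tz":2.5,"roll":0,"grip":0}
    - {"tx":0,"ty":4.3,"tz":3.6,"roll":0,"grip":0}
    - {"tx":0,"ty":5.1,"tz":4.7,"roll":0,"grip":0}
    - {"tx":0,"ty":5.8,"tz":5.9,"roll":0,"grip":0}
    - {"tx":0,"ty":5.9,"tz":6.2,"roll":0,"grip":0}
    - {"tx":0,"ty":5.9,"tz":6.2,"roll":0,"grip":0}

```text
time_s: 28.3
eef_pos: [0.5742, 0.3262, 0.1391]
tool_rot: [[-0.996, -0.092, 0.004], [-0.092, 0.996, 0.002], [-0.004, 0.001, -1.0]]
force: [1.9, -0.4, 0.5]
finger_gap: 0.0126
```

```bash
python3 - <<'E'
from h import *
go([.5723,.3264,.1445],np.radians(94.8));s=sense();print(s['force'],s['finger_gap'])
E
```

```text
{'tx': 0.18, 'ty': 0.04, 'tz': -0.54, 'roll': 0.01} q7 0.87 pos [0.574 0.326 0.139] yaw 1.663
[ 1.86856474 -0.4265585   0.54718019] 0.012561506121703089
```

Request:
drive_tool:
  targets:
    - {"tx":0,"ty":0,"tz":0.2,"roll":0,"grip":0}
    - {"tx":0,"ty":0.1,"tz":0.4,"roll":0,"grip":0}
    - {"tx":0,"ty":0.1,"tz":0.4,"roll":0,"grip":0}

```text
time_s: 28.6
eef_pos: [0.5742, 0.3269, 0.1375]
tool_rot: [[-0.996, -0.091, 0.005], [-0.091, 0.996, 0.002], [-0.005, 0.001, -1.0]]
force: [-2.2, -4.8, 16.7]
finger_gap: 0.0123
```

Request:
drive_tool:
  targets:
    - {"tx":0,"ty":0,"tz":0,"roll":0,"grip":0.6}
    - {"tx":0,"ty":0,"tz":0,"roll":0,"grip":0.6}
    - {"tx":0,"ty":0,"tz":0,"roll":0,"grip":0.6}
    - {"tx":0,"ty":0,"tz":-3,"roll":0,"grip":0.6}
    - {"tx":0,"ty":0,"tz":-7,"roll":0,"grip":0.6}
    - {"tx":0,"ty":0,"tz":-11,"roll":0,"grip":0.6}
    - {"tx":0,"ty":0,"tz":-15,"roll":0,"grip":0.6}

```text
time_s: 29.3
eef_pos: [0.572, 0.3265, 0.2843]
tool_rot: [[-0.996, -0.093, -0.001], [-0.093, 0.996, 0.001], [0.001, 0.001, -1.0]]
force: [1.1, 1.1, -0.3]
finger_gap: 0.0511
```

Request:
drive_tool:
  targets:
    - {"tx":3,"ty":-4,"tz":0,"roll":0,"grip":0.6}
    - {"tx":6,"ty":-8,"tz":0,"roll":0,"grip":0.6}
    - {"tx":9,"ty":-14,"tz":0,"roll":0,"grip":0.6}
    - {"tx":12,"ty":-20,"tz":0,"roll":0,"grip":0.6}
    - {"tx":12,"ty":-25.4,"tz":0,"roll":0,"grip":0.6}
    - {"tx":12,"ty":-25.4,"tz":3,"roll":0,"grip":0.6}
    - {"tx":12,"ty":-25.4,"tz":6,"roll":0,"grip":0.6}
    - {"tx":12,"ty":-25.4,"tz":6,"roll":0,"grip":0.6}

```text
time_s: 30.1
eef_pos: [0.4737, 0.0607, 0.2204]
tool_rot: [[-0.996, -0.09, -0.007], [-0.09, 0.996, -0.001], [0.007, -0.0, -1.0]]
force: [-0.6, -0.1, 0.1]
finger_gap: 0.0513
```

```bash
python3 v2.py w5 spare1 jar_mouth; python3 - <<'E'
from h import *
print(sense()["time_s"])
for a in masks_of("spare1","wrist"):
    print(a["p"],a["position"],a["region"].sum(),ray("wrist",a["position"],.026).round(4))
print("tray",proj("wrist",stand_pts(.4955,.2246,np.radians(4.8),TRAY)).round().tolist());go([.507,.07,.2])
E
```

```text
spare1 [305.2, 208.2] 0.89
spare1 [367.3, 228.9] 0.88
spare1 [356.1, 201.0] 0.74
jar_mouth [577.3, 279.1] 0.62
jar_mouth [365.6, 229.6] 0.22
30.25
0.89 [354.8, 203.2] 436 [0.5062 0.1025 0.026 ]
0.79 [368.8, 229.6] 423 [0.5337 0.1208 0.026 ]
0.79 [305.3, 209.4] 392 [0.5177 0.0521 0.026 ]
0.66 [4.1, 204.2] 409 [ 0.5414 -0.2585  0.026 ]
tray [[403.0, 144.0], [394.0, 252.0], [260.0, 250.0], [255.0, 142.0]]
{'tx': -3.0, 'ty': 0.33, 'tz': 2.44} q7 1.27 pos [0.477 0.064 0.224] yaw 1.665
```

View pics/w5.png

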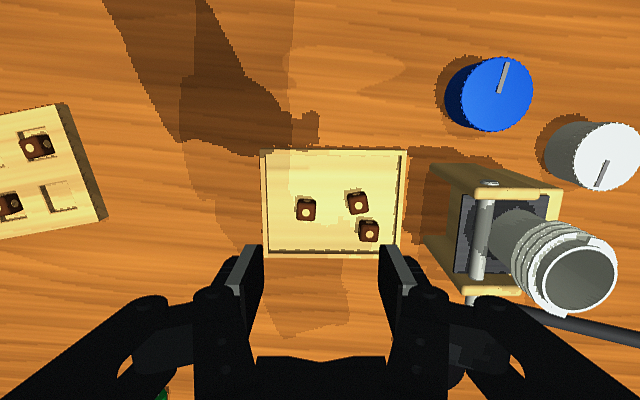

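```bash
cat > cubes.py <<'E'
import sys
from h import *
ST=(.4955,.2246,np.radians(4.8))
def cubes(name,n="spare1",box=None):
    im=read_camera("wrist");K=get_calibration("wrist");cv2.imwrite(f"pics/{name}.png",im)
    hsv=cv2.cvtColor(im,cv2.COLOR_BGR2HSV)
    for a in masks_of(n,"wrist"):
        if a["p"]<.3:continue
        m=a["region"].astype(np.uint8);c=max(cv2.findContours(m,0,2)[0],key=cv2.contourArea)
        # centre: mean of the silhouette ~ cube centre plane
        w=np.array([ray("wrist",q[0],.018,K)[:2] for q in c],np.float32)
        r=cv2.minAreaRect(w)
        print(round(a["p"],2),np.round(a["position"],1).tolist(),"centre",np.round(ray("wrist",a["position"],.018,K)[:2],4),"rect",np.round(r[0],4),np.round(np.array(r[1])*1000,0),"ang",round(r[2],0))
if __name__=="__main__":
    cubes(sys.argv[1],*(sys.argv[2:3]));go([.4,.1,.2]);print(sense()["time_s"])
E
python3 cubes.py w6; python3 - <<'E'
from h import *
im=cv2.imread("pics/w6.png")
print(proj("wrist",stand_pts(.4955,.2246,np.radians(4.8),[[0,0,170]]+TRAY)).round().tolist())
a=cv2.resize(im[130:290,240:440],None,fx=4,fy=3.75,interpolation=cv2.INTER_NEAREST);cv2.imwrite("pics/w6c.png",a)
E
```

```text
0.66 [300.2, 203.2] centre [0.514  0.0458] rect [0.5137 0.0477] [22. 19.] ang 5.0
0.65 [353.7, 196.2] centre [0.501  0.1013] rect [0.5013 0.1018] [24. 21.] ang 15.0
0.56 [366.9, 224.3] centre [0.5309 0.1193] rect [0.5315 0.1172] [24. 22.] ang 5.0
{'tx': 7.35, 'ty': 4.36, 'tz': 2.41} q7 1.27 pos [0.477 0.064 0.224] yaw 1.665
30.4
[[571.0, 271.0], [403.0, 144.0], [395.0, 252.0], [260.0, 250.0], [256.0, 142.0]]
```

View pics/w6c.png

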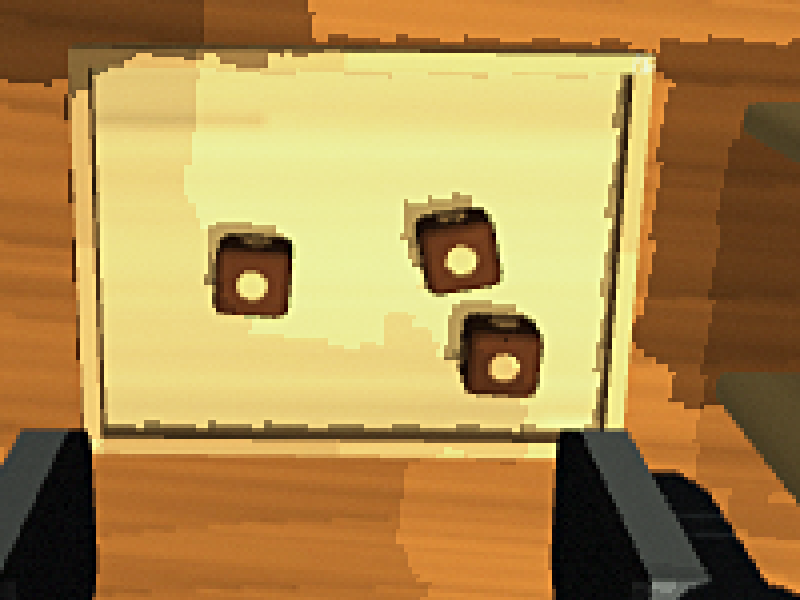

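The three cubes are separate, with top-face dots at crop (252,285), (462,260) and (503,367), and all are nearly square to the jaws. Projected tray corners agree within 1–2 px. I take the left one first.

```bash
python3 - <<'E'
from h import *
for p in[(303,206),(355.5,199.3),(365.8,227.9)]:print(ray("wrist",p,.026).round(4))
p=ray("wrist",(303,206),.026);go([p[0],p[1],.009],np.radians(94))
E
```

```text
[0.5141 0.049  0.026 ]
[0.5018 0.1023 0.026 ]
[0.532  0.1169 0.026 ]
{'tx': -3.48, 'ty': -1.81, 'tz': 21.54, 'roll': 0.02} q7 1.27 pos [0.477 0.064 0.224] yaw 1.665
```

Request:
drive_tool:
  targets:
    - {"tx":-3.5,"ty":-1.8,"tz":4,"roll":0,"grip":0.55}
    - {"tx":-3.5,"ty":-1.8,"tz":8,"roll":0,"grip":0.55}
    - {"tx":-3.5,"ty":-1.8,"tz":12,"roll":0,"grip":0.55}
    - {"tx":-3.5,"ty":-1.8,"tz":16,"roll":0,"grip":0.55}
    - {"tx":-3.5,"ty":-1.8,"tz":18,"roll":0,"grip":0.55}
    - {"tx":-3.5,"ty":-1.8,"tz":18,"roll":0,"grip":0.55}
    - {"tx":-3.5,"ty":-1.8,"tz":18,"roll":0,"grip":0.55}

```text
time_s: 31.1
eef_pos: [0.5136, 0.0482, 0.0438]
tool_rot: [[-0.996, -0.093, 0.001], [-0.093, 0.996, 0.0], [-0.001, 0.0, -1.0]]
force: [0.1, 0.5, 0.6]
finger_gap: 0.0467
```

```bash
python3 - <<'E'
from h import *
go([.5141,.049,.010],np.radians(94))
E
```

```text
{'tx': -0.05, 'ty': 0.07, 'tz': 3.38, 'roll': 0.02} q7 1.18 pos [0.514 0.048 0.044] yaw 1.664
```

Then go down, grip with modest force and lift.

Request:
drive_tool:
  targets:
    - {"tx":0,"ty":0.1,"tz":2,"roll":0,"grip":0.55}
    - {"tx":0,"ty":0.1,"tz":3.3,"roll":0,"grip":0.55}
    - {"tx":0,"ty":0.1,"tz":3.3,"roll":0,"grip":0.55}
    - {"tx":0,"ty":0.1,"tz":3.3,"roll":0,"grip":0.0}
    - {"tx":0,"ty":0.1,"tz":3.3,"roll":0,"grip":0.0}
    - {"tx":0,"ty":0.1,"tz":3.3,"roll":0,"grip":0.0}
    - {"tx":0,"ty":0.1,"tz":3.3,"roll":0,"grip":0.0}
    - {"tx":0,"ty":0.1,"tz":3.3,"roll":0,"grip":0.0}

```text
time_s: 31.9
eef_pos: [0.5134, 0.0485, 0.0111]
tool_rot: [[-0.996, -0.092, 0.002], [-0.092, 0.996, 0.0], [-0.002, 0.0, -1.0]]
force: [-0.5, -0.0, 6.7]
finger_gap: 0.0192
```

Request:
drive_tool:
  targets:
    - {"tx":0,"ty":0,"tz":0,"roll":0,"grip":0}
    - {"tx":0,"ty":0,"tz":-2,"roll":0,"grip":0}
    - {"tx":0,"ty":-4,"tz":-6,"roll":0,"grip":0}
    - {"tx":0,"ty":-8,"tz":-10,"roll":0,"grip":0}
    - {"tx":0,"ty":-12,"tz":-15,"roll":0,"grip":0}
    - {"tx":2,"ty":-17,"tz":-19,"roll":0,"grip":0}
    - {"tx":5,"ty":-28,"tz":-19,"roll":0,"grip":0}
    - {"tx":5,"ty":-28,"tz":-19,"roll":0,"grip":0}

```text
time_s: 32.7
eef_pos: [0.4973, -0.1892, 0.1927]
tool_rot: [[-0.996, -0.093, 0.003], [-0.093, 0.996, -0.001], [-0.003, -0.001, -1.0]]
force: [0.4, -0.8, -0.6]
finger_gap: 0.019
```

Request:
drive_tool:
  targets:
    - {"tx":0,"ty":0,"tz":0,"roll":0,"grip":0}
    - {"tx":0,"ty":0,"tz":0,"roll":0,"grip":0}
    - {"tx":0,"ty":0,"tz":0,"roll":0,"grip":0}

```text
time_s: 33.0
eef_pos: [0.4973, -0.1862, 0.1909]
tool_rot: [[-0.996, -0.093, 0.0], [-0.093, 0.996, 0.001], [-0.0, 0.001, -1.0]]
force: [0.3, 0.8, 0.1]
finger_gap: 0.0194
```

```bash
python3 - <<'E'
from h import *
K=get_calibration("wrist");im=read_camera("wrist");cv2.imwrite("pics/b1.png",im)
np.savez("pics/b1",M=K["camera_matrix"],P=K["pose"])
s=sense();go([.51,-.274,.2]);print(s["finger_gap"],s["time_s"])
for a in masks_of("board","wrist")[:2]:
    m=a["region"].astype(np.uint8);c=max(cv2.findContours(m,0,2)[0],key=cv2.contourArea)
    w=np.array([ray("wrist",q[0],.018,K)[:2] for q in c],np.float32);print(a["p"],cv2.minAreaRect(w))
for n in range(1,7):
    print(n,[(a["position"],round(a["p"],2),ray("wrist",a["position"],.010,K).round(3)[:2].tolist()) for a in tip_of(f"pocket{n}","wrist")[:2]])
for a in masks_of("set1","wrist"):print("set",a["p"],a["position"],ray("wrist",a["position"],.025,K).round(3))
cv2.imwrite("pics/b1c.png",cv2.resize(im[50:350],(800,375)))
E
```

```text
{'tx': -0.41, 'ty': -8.91, 'tz': -0.93} q7 1.7 pos [ 0.497 -0.186  0.191] yaw 1.666
0.019074389213138414 33.05
0.94 ((0.5114233493804932, -0.27146610617637634), (0.12301060557365417, 0.17946620285511017), 15.798820495605469)
1 [([165.5, 163.8], 0.92, [0.499, -0.334]), ([241.0, 207.0], 0.89, [0.535, -0.261])]
2 [([165.5, 163.8], 0.92, [0.499, -0.334]), ([241.0, 207.0], 0.89, [0.535, -0.261])]
3 [([165.5, 163.8], 0.92, [0.499, -0.334]), ([241.0, 207.0], 0.89, [0.535, -0.261])]
4 [([165.5, 163.8], 0.92, [0.499, -0.334]), ([241.0, 207.0], 0.89, [0.535, -0.261])]
5 [([165.5, 163.8], 0.92, [0.499, -0.334]), ([241.0, 207.0], 0.89, [0.535, -0.261])]
6 [([165.5, 163.8], 0.92, [0.499, -0.334]), ([241.0, 207.0], 0.89, [0.535, -0.261])]
set 0.86 [280.7, 146.3] [ 0.47  -0.224  0.025]
set 0.73 [232.0, 211.4] [ 0.535 -0.266  0.025]
set 0.61 [159.2, 166.5] [ 0.498 -0.333  0.025]
```

View pics/b1.png

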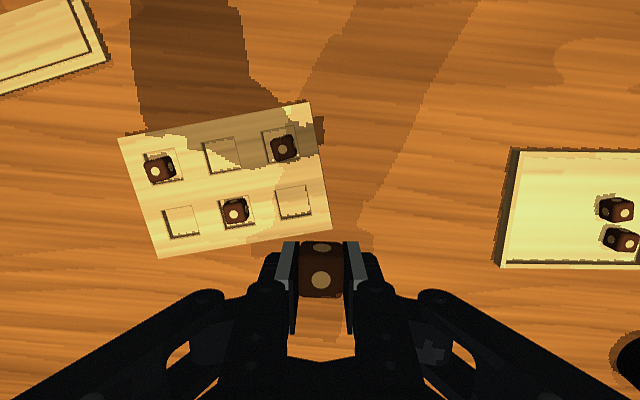

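The board outline fits at 123 x 179.5 mm, centre (0.511,-0.272), yaw 15.8°. Pieces sit at (158,168), (283,148) and (234,211). Empty pockets at (222,154), (181,221) and (294,201) are pockets 2, 4 and 6, so no spare should be left over.

```bash
cat >> h.py <<'E'
BD=(.5114,-.2715,np.radians(15.8))
def pocket(n,z=10):
    return stand_pts(*BD,[[-28 if n<4 else 28,[-56,0,56][(n-1)%3],z]])[0]
E
python3 - <<'E'
from h import *
z=np.load("pics/b1.npz");K=dict(camera_matrix=z["M"],pose=z["P"])
for n in(2,4,6):print(n,pocket(n).round(4),proj("wrist",pocket(n),K).round(1),proj("wrist",pocket(n,18),K).round(1))
p=pocket(6);go([p[0],p[1],.0205],np.radians(105.8))
E
```

```text
2 [ 0.4845 -0.2791  0.01  ] [[223.3 154.3]] [[221.  155.6]]
4 [ 0.5536 -0.3178  0.01  ] [[183.2 219.7]] [[180.1 222.4]]
6 [ 0.5231 -0.21    0.01  ] [[293.6 200.1]] [[292.9 202.4]]
{'tx': -2.35, 'ty': -2.52, 'tz': 17.02, 'roll': -0.18} q7 1.7 pos [ 0.497 -0.187  0.191] yaw 1.664
```

Request:
drive_tool:
  targets:
    - {"tx":-2.3,"ty":-2.5,"tz":2,"roll":-0.09,"grip":0}
    - {"tx":-2.3,"ty":-2.5,"tz":6,"roll":-0.18,"grip":0}
    - {"tx":-2.3,"ty":-2.5,"tz":10,"roll":-0.18,"grip":0}
    - {"tx":-2.3,"ty":-2.5,"tz":13,"roll":-0.18,"grip":0}
    - {"tx":-2.3,"ty":-2.5,"tz":14,"roll":-0.18,"grip":0}
    - {"tx":-2.3,"ty":-2.5,"tz":14,"roll":-0.18,"grip":0}
    - {"tx":-2.3,"ty":-2.5,"tz":14,"roll":-0.18,"grip":0}

```text
time_s: 34.15
eef_pos: [0.5235, -0.2103, 0.0519]
tool_rot: [[-0.963, -0.269, 0.002], [-0.269, 0.963, -0.0], [-0.002, -0.001, -1.0]]
force: [0.1, -0.4, 0.2]
finger_gap: 0.0193
```

```bash
python3 - <<'E'
from h import *
p=pocket(6);go([p[0],p[1],.0195],np.radians(105.8));print(sense()["finger_gap"])
E
```

```text
{'tx': 0.04, 'ty': 0.05, 'tz': 3.24, 'roll': -0.0} q7 1.77 pos [ 0.524 -0.21   0.052] yaw 1.843
0.019307483631703332
```

Request:
drive_tool:
  targets:
    - {"tx":0,"ty":0,"tz":2,"roll":0,"grip":0}
    - {"tx":0,"ty":0,"tz":3.2,"roll":0,"grip":0}
    - {"tx":0,"ty":0,"tz":3.2,"roll":0,"grip":0}
    - {"tx":0,"ty":0,"tz":3.2,"roll":0,"grip":0.42}
    - {"tx":0,"ty":0,"tz":3.2,"roll":0,"grip":0.42}
    - {"tx":0,"ty":0,"tz":3.2,"roll":0,"grip":0.42}
    - {"tx":0,"ty":0,"tz":1,"roll":0,"grip":0.42}
    - {"tx":0,"ty":0,"tz":-3,"roll":0,"grip":0.42}

```text
time_s: 34.95
eef_pos: [0.5204, -0.2096, 0.0796]
tool_rot: [[-0.963, -0.269, -0.005], [-0.269, 0.963, 0.002], [0.005, 0.003, -1.0]]
force: [0.5, -0.4, 0.7]
finger_gap: 0.0358
```

Request:
drive_tool:
  targets:
    - {"tx":0,"ty":0,"tz":-4,"roll":0.09,"grip":0.55}
    - {"tx":-1,"ty":4,"tz":-8,"roll":0.18,"grip":0.55}
    - {"tx":-1,"ty":9,"tz":-12,"roll":0.18,"grip":0.55}
    - {"tx":-2,"ty":14,"tz":-14,"roll":0.18,"grip":0.55}
    - {"tx":-2.9,"ty":22,"tz":-14,"roll":0.18,"grip":0.55}
    - {"tx":-2.9,"ty":27.6,"tz":-14,"roll":0.18,"grip":0.55}
    - {"tx":-2.9,"ty":27.6,"tz":-14,"roll":0.18,"grip":0.55}
    - {"tx":-2.9,"ty":27.6,"tz":-14,"roll":0.18,"grip":0.55}

```text
time_s: 35.75
eef_pos: [0.4747, 0.0702, 0.222]
tool_rot: [[-0.995, -0.102, 0.001], [-0.102, 0.995, 0.003], [-0.002, 0.003, -1.0]]
force: [0.1, -0.0, -0.3]
finger_gap: 0.0472
```

Request:
drive_tool:
  targets:
    - {"tx":0,"ty":0,"tz":0,"roll":0,"grip":0.55}
    - {"tx":0,"ty":0,"tz":0,"roll":0,"grip":0.55}
    - {"tx":0,"ty":0,"tz":0,"roll":0,"grip":0.55}

```text
time_s: 36.05
eef_pos: [0.4765, 0.0611, 0.2206]
tool_rot: [[-0.996, -0.089, -0.0], [-0.089, 0.996, -0.001], [0.001, -0.001, -1.0]]
force: [-0.0, -0.1, -0.0]
finger_gap: 0.047
```

```bash
python3 cubes.py c2; python3 - <<'E'
from h import *
go([.532,.1169,.011],np.radians(94.8))
a=cv2.imread("pics/c2.png");K=get_calibration("wrist")
h=cv2.cvtColor(a,cv2.COLOR_BGR2HSV)
for p in[(.5018,.1023,.026),(.532,.1169,.026)]:
    u=proj("wrist",[p],K)[0];print("expected px",u.round(1))
    x,y=u.round().astype(int);w=h[y-14:y+15,x-14:x+15]
    # light dot inside dark cube
    d=(cv2.cvtColor(a,cv2.COLOR_BGR2GRAY)>130).astype(np.uint8);n,l,st,ce=cv2.connectedComponentsWithStats(d[y-25:y+26,x-25:x+26])
    for i in range(1,n):
        if 10<st[i,4]<150:q=ce[i]+[x-25,y-25];print(" dot",q.round(1),st[i,4],ray("wrist",q,.026,K).round(4))
E
```

```text
0.84 [55.5, 193.4] centre [ 0.5233 -0.2111] rect [ 0.5247 -0.2111] [21. 33.] ang 16.0
0.83 [357.0, 198.9] centre [0.5013 0.1016] rect [0.5011 0.1021] [24. 21.] ang 16.0
0.8 [369.9, 226.9] centre [0.5309 0.119 ] rect [0.5309 0.1175] [24. 20.] ang 7.0
{'tx': 7.27, 'ty': 4.51, 'tz': 2.06} q7 1.23 pos [0.476 0.062 0.221] yaw 1.66
36.15
{'tx': -6.04, 'ty': 5.03, 'tz': 20.95, 'roll': 0.01} q7 1.23 pos [0.476 0.062 0.221] yaw 1.66
expected px [358.1 201.6]
 dot [358.4 201.3] 51 [0.5015 0.1025 0.026 ]
expected px [368.5 230.4]
 dot [369.3 230.1] 45 [0.5316 0.1177 0.026 ]
```

Request:
drive_tool:
  targets:
    - {"tx":-3,"ty":3,"tz":0,"roll":0,"grip":0.5}
    - {"tx":-6,"ty":5,"tz":4,"roll":0,"grip":0.5}
    - {"tx":-6,"ty":5,"tz":8,"roll":0,"grip":0.5}
    - {"tx":-6,"ty":5,"tz":12,"roll":0,"grip":0.5}
    - {"tx":-6,"ty":5,"tz":15,"roll":0,"grip":0.5}
    - {"tx":-6,"ty":5,"tz":17,"roll":0,"grip":0.5}
    - {"tx":-6,"ty":5,"tz":17,"roll":0,"grip":0.5}
    - {"tx":-6,"ty":5,"tz":17,"roll":0,"grip":0.5}

```text
time_s: 36.95
eef_pos: [0.5316, 0.118, 0.0508]
tool_rot: [[-0.996, -0.091, -0.0], [-0.091, 0.996, -0.0], [0.0, -0.0, -1.0]]
force: [-0.5, 0.3, 0.7]
finger_gap: 0.0423
```

```bash
python3 - <<'E'
from h import *
go([.5317,.1175,.0105],np.radians(94))
E
```

```text
{'tx': -0.01, 'ty': -0.05, 'tz': 4.03, 'roll': 0.02} q7 1.02 pos [0.532 0.118 0.051] yaw 1.662
```

Request:
drive_tool:
  targets:
    - {"tx":0,"ty":0,"tz":2,"roll":0,"grip":0.5}
    - {"tx":0,"ty":0,"tz":4,"roll":0,"grip":0.5}
    - {"tx":0,"ty":0,"tz":4,"roll":0,"grip":0.5}
    - {"tx":0,"ty":0,"tz":4,"roll":0,"grip":0}
    - {"tx":0,"ty":0,"tz":4,"roll":0,"grip":0}
    - {"tx":0,"ty":0,"tz":4,"roll":0,"grip":0}
    - {"tx":0,"ty":0,"tz":4,"roll":0,"grip":0}
    - {"tx":0,"ty":0,"tz":4,"roll":0,"grip":0}

```text
time_s: 37.75
eef_pos: [0.5327, 0.1163, 0.0124]
tool_rot: [[-0.996, -0.089, 0.002], [-0.089, 0.996, -0.002], [-0.002, -0.002, -1.0]]
force: [-0.1, -6.5, 1.8]
finger_gap: 0.0189
```

Request:
drive_tool:
  targets:
    - {"tx":0,"ty":0,"tz":-2,"roll":0,"grip":0}
    - {"tx":0,"ty":-2,"tz":-6,"roll":0,"grip":0}
    - {"tx":0,"ty":-6,"tz":-10,"roll":0,"grip":0}
    - {"tx":0,"ty":-11,"tz":-11,"roll":0,"grip":0}
    - {"tx":0.5,"ty":-16,"tz":-11,"roll":0,"grip":0}
    - {"tx":1,"ty":-21,"tz":-11,"roll":0,"grip":0}
    - {"tx":1.5,"ty":-26,"tz":-11,"roll":-0.09,"grip":0}
    - {"tx":1.8,"ty":-30,"tz":-11,"roll":-0.18,"grip":0}

```text
time_s: 38.55
eef_pos: [0.5417, -0.1841, 0.1227]
tool_rot: [[-0.962, -0.272, 0.003], [-0.272, 0.962, -0.001], [-0.003, -0.002, -1.0]]
force: [1.1, -0.1, -0.3]
finger_gap: 0.0192
```

```bash
python3 - <<'E'
from h import *
p=pocket(4);go([p[0],p[1],.06],np.radians(105.8));print(sense()["finger_gap"])
E
```

```text
{'tx': 2.52, 'ty': -13.18, 'tz': 6.28, 'roll': -0.0} q7 1.72 pos [ 0.542 -0.184  0.123] yaw 1.846
0.01918606317329587
```

Request:
drive_tool:
  targets:
    - {"tx":1,"ty":-5,"tz":0,"roll":0,"grip":0}
    - {"tx":2,"ty":-10,"tz":0,"roll":0,"grip":0}
    - {"tx":2.5,"ty":-13.2,"tz":0,"roll":0,"grip":0}
    - {"tx":2.5,"ty":-13.2,"tz":3,"roll":0,"grip":0}
    - {"tx":2.5,"ty":-13.2,"tz":6,"roll":0,"grip":0}
    - {"tx":2.5,"ty":-13.2,"tz":7,"roll":0,"grip":0}
    - {"tx":2.5,"ty":-13.2,"tz":7,"roll":0,"grip":0}
    - {"tx":2.5,"ty":-13.2,"tz":7,"roll":0,"grip":0}

```text
time_s: 39.35
eef_pos: [0.5538, -0.3154, 0.0524]
tool_rot: [[-0.963, -0.27, 0.002], [-0.27, 0.963, -0.001], [-0.002, -0.001, -1.0]]
force: [0.4, -0.1, 0.9]
finger_gap: 0.0187
```

```bash
python3 - <<'E'
from h import *
p=pocket(4);go([p[0],p[1],.0205],np.radians(105.8));print(sense()["finger_gap"])
E
```

```text
{'tx': 0.09, 'ty': -0.22, 'tz': 3.19, 'roll': -0.0} q7 1.9 pos [ 0.554 -0.315  0.052] yaw 1.844
0.018744657408596817
```

Request:
drive_tool:
  targets:
    - {"tx":0.1,"ty":-0.2,"tz":2,"roll":0,"grip":0}
    - {"tx":0.1,"ty":-0.2,"tz":3.2,"roll":0,"grip":0}
    - {"tx":0.1,"ty":-0.2,"tz":3.2,"roll":0,"grip":0}
    - {"tx":0.1,"ty":-0.2,"tz":3.2,"roll":0,"grip":0.42}
    - {"tx":0.1,"ty":-0.2,"tz":3.2,"roll":0,"grip":0.42}
    - {"tx":0.1,"ty":-0.2,"tz":3.2,"roll":0,"grip":0.42}
    - {"tx":0.1,"ty":-0.2,"tz":1,"roll":0,"grip":0.42}
    - {"tx":0.1,"ty":-0.2,"tz":-3,"roll":0,"grip":0.42}

```text
time_s: 40.15
eef_pos: [0.5497, -0.3167, 0.079]
tool_rot: [[-0.963, -0.269, -0.006], [-0.269, 0.963, 0.003], [0.005, 0.004, -1.0]]
force: [0.8, -0.2, 0.4]
finger_gap: 0.0361
```

Request:
drive_tool:
  targets:
    - {"tx":0,"ty":0,"tz":-4,"roll":0,"grip":0.5}
    - {"tx":-1,"ty":4,"tz":-8,"roll":0,"grip":0.5}
    - {"tx":-1,"ty":9,"tz":-12,"roll":0.09,"grip":0.5}
    - {"tx":-2,"ty":14,"tz":-14,"roll":0.18,"grip":0.5}
    - {"tx":-2.9,"ty":19,"tz":-14,"roll":0.18,"grip":0.5}
    - {"tx":-2.9,"ty":24,"tz":-14,"roll":0.18,"grip":0.5}
    - {"tx":-2.9,"ty":29,"tz":-14,"roll":0.18,"grip":0.5}
    - {"tx":-2.9,"ty":34,"tz":-14,"roll":0.18,"grip":0.5}

```text
time_s: 40.95
eef_pos: [0.4942, -0.0035, 0.2214]
tool_rot: [[-0.996, -0.092, 0.001], [-0.092, 0.996, -0.0], [-0.001, -0.0, -1.0]]
force: [0.9, 1.1, -0.3]
finger_gap: 0.0424
```

Request:
drive_tool:
  targets:
    - {"tx":0,"ty":4.8,"tz":0,"roll":0,"grip":0.5}
    - {"tx":0,"ty":4.8,"tz":0,"roll":0,"grip":0.5}
    - {"tx":0,"ty":4.8,"tz":0,"roll":0,"grip":0.5}
    - {"tx":0,"ty":4.8,"tz":0,"roll":0,"grip":0.5}
    - {"tx":0,"ty":4.8,"tz":0,"roll":0,"grip":0.5}

```text
time_s: 41.45
eef_pos: [0.4905, 0.0406, 0.2205]
tool_rot: [[-0.996, -0.089, -0.0], [-0.089, 0.996, -0.001], [0.0, -0.001, -1.0]]
force: [-0.5, 0.2, -0.1]
finger_gap: 0.0423
```

```bash
cat > dot.py <<'E'
from h import *
import sys
from cubes import cubes
cubes(sys.argv[1]);K=get_calibration("wrist");a=cv2.imread(f"pics/{sys.argv[1]}.png")
u=proj("wrist",[[float(sys.argv[2]),float(sys.argv[3]),.026]],K)[0];print("expected px",u.round(1))
x,y=u.round().astype(int)
d=(cv2.cvtColor(a,cv2.COLOR_BGR2GRAY)>130).astype(np.uint8);n,l,st,ce=cv2.connectedComponentsWithStats(d[y-25:y+26,x-25:x+26])
for i in range(1,n):
    if 10<st[i,4]<150:q=ce[i]+[x-25,y-25];print(" dot",q.round(1),st[i,4],ray("wrist",q,.026,K).round(4))
go([float(sys.argv[2]),float(sys.argv[3]),.0105],np.radians(94.8));print(sense()["time_s"])
E
python3 dot.py c3 .5015 .1025
```

```text
0.96 [72.9, 183.3] centre [ 0.5249 -0.2123] rect [ 0.5244 -0.2109] [22. 33.] ang 16.0
0.87 [377.7, 186.6] centre [0.5003 0.1009] rect [0.5012 0.1017] [24. 23.] ang 17.0
expected px [380.1 189.8]
 dot [380.1 189.7] 51 [0.5014 0.1024 0.026 ]
{'tx': -1.65, 'ty': 6.04, 'tz': 21.0, 'roll': 0.01} q7 1.21 pos [0.491 0.041 0.221] yaw 1.66
41.55
```

Request:
drive_tool:
  targets:
    - {"tx":-1.6,"ty":3,"tz":2,"roll":-0.09,"grip":0.5}
    - {"tx":-1.6,"ty":6,"tz":5,"roll":-0.18,"grip":0.5}
    - {"tx":-1.6,"ty":6,"tz":9,"roll":-0.18,"grip":0.5}
    - {"tx":-1.6,"ty":6,"tz":13,"roll":-0.18,"grip":0.5}
    - {"tx":-1.6,"ty":6,"tz":16,"roll":-0.18,"grip":0.5}
    - {"tx":-1.6,"ty":6,"tz":17,"roll":-0.18,"grip":0.5}
    - {"tx":-1.6,"ty":6,"tz":17,"roll":-0.18,"grip":0.5}
    - {"tx":-1.6,"ty":6,"tz":17,"roll":-0.18,"grip":0.5}

```text
time_s: 42.35
eef_pos: [0.5017, 0.1037, 0.0517]
tool_rot: [[-0.963, -0.268, 0.002], [-0.268, 0.963, 0.001], [-0.002, 0.0, -1.0]]
force: [0.3, -0.1, 0.8]
finger_gap: 0.0426
```

```bash
python3 - <<'E'
from h import *
go([.5014,.1024,.0105],np.radians(105.8))
p=pocket(2);go([p[0],p[1],.13],np.radians(105.8))
E
```

```text
{'tx': 0.07, 'ty': -0.12, 'tz': 4.12, 'roll': -0.0} q7 1.05 pos [0.502 0.104 0.052] yaw 1.842
{'tx': 11.92, 'ty': -36.42, 'tz': -7.86, 'roll': -0.0} q7 1.05 pos [0.502 0.104 0.052] yaw 1.842
```

Request:
drive_tool:
  targets:
    - {"tx":0,"ty":-0.1,"tz":2,"roll":0,"grip":0.5}
    - {"tx":0,"ty":-0.1,"tz":4,"roll":0,"grip":0.5}
    - {"tx":0,"ty":-0.1,"tz":4,"roll":0,"grip":0.5}
    - {"tx":0,"ty":-0.1,"tz":4,"roll":0,"grip":0}
    - {"tx":0,"ty":-0.1,"tz":4,"roll":0,"grip":0}
    - {"tx":0,"ty":-0.1,"tz":4,"roll":0,"grip":0}
    - {"tx":0,"ty":-0.1,"tz":4,"roll":0,"grip":0}
    - {"tx":0,"ty":-0.1,"tz":4,"roll":0,"grip":0}

```text
time_s: 43.15
eef_pos: [0.5022, 0.103, 0.0123]
tool_rot: [[-0.963, -0.269, 0.003], [-0.269, 0.963, 0.001], [-0.003, -0.0, -1.0]]
force: [-1.1, 0.0, 7.9]
finger_gap: 0.0188
```

Request:
drive_tool:
  targets:
    - {"tx":0,"ty":0,"tz":-2,"roll":0,"grip":0}
    - {"tx":0.5,"ty":-2,"tz":-6,"roll":0,"grip":0}
    - {"tx":2,"ty":-6,"tz":-10,"roll":0,"grip":0}
    - {"tx":4,"ty":-11,"tz":-11,"roll":0,"grip":0}
    - {"tx":6,"ty":-16,"tz":-11,"roll":0,"grip":0}
    - {"tx":7,"ty":-21,"tz":-11,"roll":0,"grip":0}
    - {"tx":8,"ty":-26,"tz":-11,"roll":0,"grip":0}
    - {"tx":9,"ty":-30,"tz":-11,"roll":0,"grip":0}

```text
time_s: 43.95
eef_pos: [0.4949, -0.2042, 0.1219]
tool_rot: [[-0.963, -0.269, 0.002], [-0.269, 0.963, -0.001], [-0.002, -0.001, -1.0]]
force: [1.1, 0.6, 0.1]
finger_gap: 0.0188
```

```bash
python3 - <<'E'
from h import *
p=pocket(2);go([p[0],p[1],.05],np.radians(105.8));print(sense()["finger_gap"])
E
```

```text
{'tx': 3.03, 'ty': -6.93, 'tz': 7.19, 'roll': -0.0} q7 1.69 pos [ 0.495 -0.204  0.122] yaw 1.843
0.018753366403142666
```

Request:
drive_tool:
  targets:
    - {"tx":3,"ty":-4,"tz":0,"roll":0,"grip":0}
    - {"tx":3,"ty":-6.9,"tz":0,"roll":0,"grip":0}
    - {"tx":3,"ty":-6.9,"tz":0,"roll":0,"grip":0}
    - {"tx":3,"ty":-6.9,"tz":3,"roll":0,"grip":0}
    - {"tx":3,"ty":-6.9,"tz":6,"roll":0,"grip":0}
    - {"tx":3,"ty":-6.9,"tz":7,"roll":0,"grip":0}
    - {"tx":3,"ty":-6.9,"tz":7,"roll":0,"grip":0}
    - {"tx":3,"ty":-6.9,"tz":7,"roll":0,"grip":0}

```text
time_s: 44.75
eef_pos: [0.4853, -0.276, 0.0517]
tool_rot: [[-0.963, -0.27, 0.001], [-0.27, 0.963, -0.0], [-0.001, -0.001, -1.0]]
force: [0.1, -0.4, 0.0]
finger_gap: 0.0188
```

```bash
python3 - <<'E'
from h import *
p=pocket(2);go([p[0],p[1],.0205],np.radians(105.8));print(sense()["finger_gap"])
E
```

```text
{'tx': 0.17, 'ty': -0.27, 'tz': 3.12, 'roll': -0.0} q7 1.75 pos [ 0.485 -0.276  0.052] yaw 1.844
0.018758664522399146
```

Request:
drive_tool:
  targets:
    - {"tx":0.1,"ty":-0.3,"tz":2,"roll":0,"grip":0}
    - {"tx":0.1,"ty":-0.3,"tz":3.1,"roll":0,"grip":0}
    - {"tx":0.1,"ty":-0.3,"tz":3.1,"roll":0,"grip":0}
    - {"tx":0.1,"ty":-0.3,"tz":3.1,"roll":0,"grip":0.38}
    - {"tx":0.1,"ty":-0.3,"tz":3.1,"roll":0,"grip":0.38}
    - {"tx":0.1,"ty":-0.3,"tz":3.1,"roll":0,"grip":0.38}
    - {"tx":0.1,"ty":-0.3,"tz":1,"roll":0,"grip":0.38}
    - {"tx":0.1,"ty":-0.3,"tz":-3,"roll":0,"grip":0.38}

```text
time_s: 45.55
eef_pos: [0.4824, -0.2787, 0.0795]
tool_rot: [[-0.963, -0.269, -0.005], [-0.269, 0.963, 0.002], [0.004, 0.004, -1.0]]
force: [0.7, 1.0, -0.5]
finger_gap: 0.0322
```

Request:
drive_tool:
  targets:
    - {"tx":0,"ty":0,"tz":-4,"roll":0,"grip":0.4}
    - {"tx":0,"ty":0,"tz":-8,"roll":0,"grip":1}
    - {"tx":2,"ty":3,"tz":-12,"roll":0,"grip":1}
    - {"tx":2,"ty":6,"tz":-15,"roll":0,"grip":1}
    - {"tx":2,"ty":6,"tz":-15,"roll":0,"grip":1}
    - {"tx":2,"ty":6,"tz":-15,"roll":0,"grip":1}
    - {"tx":2,"ty":6,"tz":-15,"roll":0,"grip":1}

```text
time_s: 46.25
eef_pos: [0.4485, -0.228, 0.2301]
tool_rot: [[-0.963, -0.268, -0.001], [-0.268, 0.963, -0.0], [0.001, -0.0, -1.0]]
force: [0.1, -0.9, -0.2]
finger_gap: 0.0854
```

```bash
python3 - <<'E'
from h import *
im=read_camera("wrist");K=get_calibration("wrist");cv2.imwrite("pics/b2.png",im)
for a in masks_of("set1","wrist"):print("set",round(a["p"],2),a["position"],ray("wrist",a["position"],.022,K).round(3))
for n in range(1,7):print(n,pocket(n).round(3),proj("wrist",pocket(n,20),K).round())
go([.68,.21,.2],np.pi);print(sense()["time_s"])
u=proj("wrist",pocket(2,20),K)[0];x,y=u.round().astype(int)
x0,y0=max(0,x-150),max(0,y-100);cv2.imwrite("pics/b2c.png",cv2.resize(im[y0:y0+200,x0:x0+300],None,fx=2.6,fy=2.6))
E
```

```text
set 0.79 [315.7, 192.6] [ 0.471 -0.226  0.022]
set 0.79 [263.6, 234.6] [ 0.532 -0.269  0.022]
set 0.57 [209.0, 191.6] [ 0.5   -0.335  0.022]
1 [ 0.5   -0.333  0.01 ] [[211. 191.]]
2 [ 0.484 -0.279  0.01 ] [[264. 191.]]
3 [ 0.469 -0.225  0.01 ] [[317. 190.]]
4 [ 0.554 -0.318  0.01 ] [[216. 240.]]
5 [ 0.538 -0.264  0.01 ] [[267. 240.]]
6 [ 0.523 -0.21   0.01 ] [[318. 240.]]
{'tx': -34.04, 'ty': 35.98, 'tz': 2.95, 'roll': -1.3} q7 1.87 pos [ 0.448 -0.228  0.23 ] yaw 1.842
46.35
```

View pics/b2c.png

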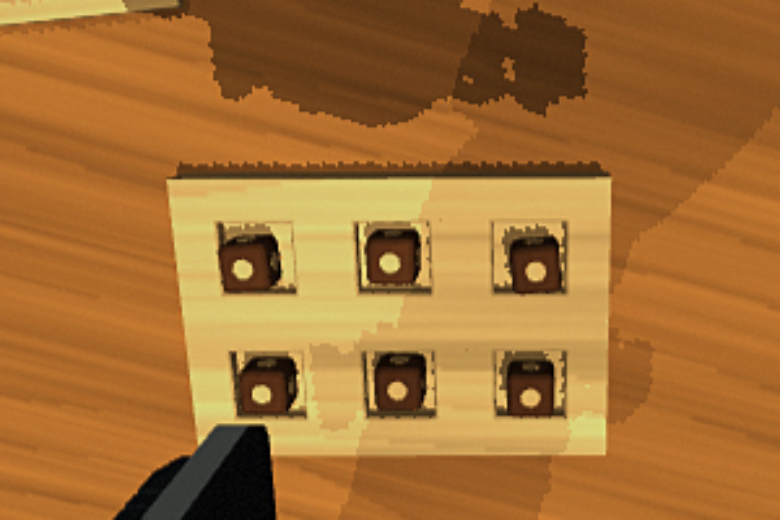

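All six pockets now show a seated cube, at crop (248,262), (390,257), (535,264), (265,388), (398,385) and (530,392). Next I fetch the cap.

Request:
drive_tool:
  targets:
    - {"tx":-4,"ty":4,"tz":0,"roll":-0.15,"grip":1}
    - {"tx":-8,"ty":8,"tz":0,"roll":-0.3,"grip":1}
    - {"tx":-13,"ty":13,"tz":0,"roll":-0.45,"grip":1}
    - {"tx":-17,"ty":17,"tz":0,"roll":-0.6,"grip":1}
    - {"tx":-21,"ty":21,"tz":0,"roll":-0.75,"grip":1}
    - {"tx":-25,"ty":25,"tz":0,"roll":-0.9,"grip":1}
    - {"tx":-30,"ty":30,"tz":0,"roll":-1.05,"grip":1}
    - {"tx":-34,"ty":36,"tz":0,"roll":-1.2,"grip":1}

```text
time_s: 47.15
eef_pos: [0.6421, 0.124, 0.2287]
tool_rot: [[-0.095, -0.996, -0.002], [-0.996, 0.095, -0.001], [0.001, 0.002, -1.0]]
force: [0.9, -0.7, 0.4]
finger_gap: 0.0854
```

```bash
python3 - <<'E'
from h import *
go([.6797,.2103,.2],np.pi);print(sense()["q"],sense()["time_s"])
E
```

```text
{'tx': -8.95, 'ty': -2.93, 'tz': 2.86, 'roll': -0.09} q7 2.29 pos [0.642 0.124 0.229] yaw 3.047
[ 0.24227371  0.7805308  -0.89289671  1.48943557  0.6337974   1.18062815
  2.2921075 ] 47.15
```

Request:
drive_tool:
  targets:
    - {"tx":-5,"ty":-2,"tz":0,"roll":-0.09,"grip":1}
    - {"tx":-8.9,"ty":-2.9,"tz":2.9,"roll":-0.09,"grip":1}
    - {"tx":-8.9,"ty":-2.9,"tz":2.9,"roll":-0.09,"grip":1}
    - {"tx":-8.9,"ty":-2.9,"tz":2.9,"roll":-0.09,"grip":1}
    - {"tx":-8.9,"ty":-2.9,"tz":2.9,"roll":-0.09,"grip":1}
    - {"tx":-8.9,"ty":-2.9,"tz":2.9,"roll":-0.09,"grip":1}

```text
time_s: 47.75
eef_pos: [0.6792, 0.2071, 0.202]
tool_rot: [[-0.011, -1.0, 0.001], [-1.0, 0.011, -0.001], [0.001, -0.001, -1.0]]
force: [0.2, -0.3, 0.1]
finger_gap: 0.0855
```

```bash
python3 - <<'E'
from h import *
K=get_calibration("wrist");im=read_camera("wrist");np.savez("pics/cap",M=K["camera_matrix"],P=K["pose"])
go([.6797,.2103,.0065],np.pi);print(sense()["time_s"])
a=np.linspace(0,6.28,60)
c=np.c_[.6797+.032*np.cos(a),.2103+.032*np.sin(a),0*a+.0455]
print("centre",proj("wrist",[[.6797,.2103,.0455]],K),[(t["position"],t["p"]) for t in tip_of("cap","wrist")[:3]])
# stripe: bright px inside cap top
m=np.zeros(im.shape[:2],np.uint8);cv2.fillPoly(m,[proj("wrist",np.c_[.6797+.027*np.cos(a),.2103+.027*np.sin(a),0*a+.0455],K).astype(np.int32)],1)
g=cv2.cvtColor(im,cv2.COLOR_BGR2GRAY);ys,xs=np.nonzero((g>90)&(m>0))
w=np.array([ray("wrist",p,.0455,K)[:2] for p in zip(xs,ys)],np.float32);print(len(w),w.mean(0))
v=cv2.fitLine(w,cv2.DIST_L2,0,.01,.01).ravel();print("stripe deg world",np.degrees(np.arctan2(v[1],v[0])))
cv2.polylines(im,[proj("wrist",c,K).round().astype(np.int32)],True,(0,255,255),1)
cv2.imwrite("pics/cap.png",im)
E
```

```text
{'tx': -0.33, 'ty': -0.04, 'tz': 19.58, 'roll': -0.01} q7 2.3 pos [0.679 0.207 0.202] yaw 3.13
47.8
centre [[319.40097956 185.46848069]] [([546.5, 274.0], 0.72)]
121 [0.6684786  0.20003185]
stripe deg world 40.306606
```

View pics/cap.png

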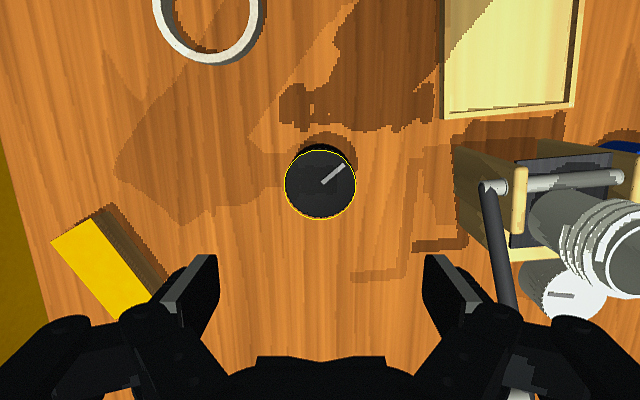

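The black cap at (320,185) is where I left it. Its stripe is about 36° (216°) off the stand's x, so I will put it on about 10° further clockwise.

Request:
drive_tool:
  targets:
    - {"tx":-0.3,"ty":0,"tz":5,"roll":-0.01,"grip":1}
    - {"tx":-0.3,"ty":0,"tz":10,"roll":-0.01,"grip":1}
    - {"tx":-0.3,"ty":0,"tz":14,"roll":-0.01,"grip":1}
    - {"tx":-0.3,"ty":0,"tz":17,"roll":-0.01,"grip":1}
    - {"tx":-0.3,"ty":0,"tz":19,"roll":-0.01,"grip":1}
    - {"tx":-0.3,"ty":0,"tz":19.6,"roll":-0.01,"grip":1}
    - {"tx":-0.3,"ty":0,"tz":19.6,"roll":-0.01,"grip":1}

```text
time_s: 48.55
eef_pos: [0.6787, 0.2121, 0.0059]
tool_rot: [[0.001, -1.0, 0.0], [-1.0, -0.001, 0.0], [-0.0, -0.0, -1.0]]
force: [-0.9, 0.7, 0.2]
finger_gap: 0.0854
```

Request:
drive_tool:
  force: 60
  targets:
    - {"tx":0,"ty":0,"tz":0,"roll":0,"grip":0.6}
    - {"tx":0,"ty":0,"tz":0,"roll":0,"grip":0.6}
    - {"tx":0,"ty":0,"tz":0,"roll":0,"grip":0.6}
    - {"tx":0,"ty":0,"tz":0,"roll":0,"grip":0.6}
    - {"tx":0,"ty":0,"tz":0,"roll":0,"grip":0.6}

```text
time_s: 49.05
eef_pos: [0.6801, 0.213, 0.0083]
tool_rot: [[0.001, -1.0, 0.004], [-1.0, -0.001, 0.001], [-0.001, -0.004, -1.0]]
force: [-0.1, -0.3, 6.8]
finger_gap: 0.0627
```

Request:
drive_tool:
  targets:
    - {"tx":0,"ty":0,"tz":-2,"roll":0,"grip":0.6}
    - {"tx":0,"ty":0,"tz":-6,"roll":0,"grip":0.6}
    - {"tx":0,"ty":0,"tz":-10,"roll":0,"grip":0.6}
    - {"tx":0,"ty":0,"tz":-14,"roll":0,"grip":0.6}
    - {"tx":0,"ty":0,"tz":-18,"roll":0,"grip":0.6}
    - {"tx":0,"ty":0,"tz":-22,"roll":0,"grip":0.6}
    - {"tx":0,"ty":0,"tz":-23,"roll":0,"grip":0.6}
    - {"tx":0,"ty":0,"tz":-23,"roll":0,"grip":0.6}

```text
time_s: 49.85
eef_pos: [0.6791, 0.2131, 0.2392]
tool_rot: [[0.002, -1.0, 0.004], [-1.0, -0.002, 0.002], [-0.002, -0.004, -1.0]]
force: [0.6, -0.8, -0.5]
finger_gap: 0.0627
```

```bash
python3 - <<'E'
from h import *
go([.4967,.2239,.23],np.pi-.17);s=sense();print(s["finger_gap"],s["force"],s["q"])
E
```

```text
{'tx': -1.11, 'ty': 18.24, 'tz': 0.84, 'roll': 0.17} q7 2.33 pos [0.679 0.213 0.239] yaw -3.14
0.06268439187796788 [ 0.5769429  -0.78312007 -0.48640083] [ 0.0773514   0.85131239 -0.89073956  1.29770208  0.65672036  1.28509759
  2.32626533]
```

```bash
python3 - <<'E'
from h import *
z=np.load("pics/cap.npz");K=dict(camera_matrix=z["M"],pose=z["P"])
im=cv2.imread("pics/cap.png");m=(im.max(2)<75).astype(np.uint8);m[:140]=0;m[225:]=0;m[:,:270]=0;m[:,370:]=0
m=cv2.morphologyEx(m,cv2.MORPH_OPEN,np.ones((3,3)))
pts=[]
for r in range(178,216):
    x=np.nonzero(m[r])[0]
    if len(x)>6:pts+=[(x.min()-1,r),(x.max()+1,r)]
w=np.array([ray("wrist",p,.0455,K)[:2] for p in pts])
from scipy.optimize import least_squares
f=least_squares(lambda q:np.hypot(w[:,0]-q[0],w[:,1]-q[1])-q[2],[.68,.21,.032],loss="soft_l1",f_scale=.0005);print(f.x,np.abs(f.fun).mean())
E
```

```text
[0.67937255 0.20858103 0.03182962] 0.0003095517294784937
```

```bash
python3 - <<'E'
from h import *
go([.4973,.2276,.23],np.pi-.17)
E
```

```text
{'tx': -1.48, 'ty': 18.18, 'tz': 0.84, 'roll': 0.17} q7 2.33 pos [0.679 0.213 0.239] yaw -3.14
```

Request:
drive_tool:
  targets:
    - {"tx":-0.5,"ty":4,"tz":0,"roll":0.08,"grip":0.6}
    - {"tx":-1,"ty":8,"tz":0,"roll":0.17,"grip":0.6}
    - {"tx":-1.4,"ty":12,"tz":0,"roll":0.17,"grip":0.6}
    - {"tx":-1.4,"ty":15,"tz":0,"roll":0.17,"grip":0.6}
    - {"tx":-1.4,"ty":18.2,"tz":0,"roll":0.17,"grip":0.6}
    - {"tx":-1.4,"ty":18.2,"tz":1,"roll":0.17,"grip":0.6}
    - {"tx":-1.4,"ty":18.2,"tz":2,"roll":0.17,"grip":0.6}
    - {"tx":-1.4,"ty":18.2,"tz":2,"roll":0.17,"grip":0.6}

```text
time_s: 50.65
eef_pos: [0.4963, 0.2245, 0.2134]
tool_rot: [[-0.169, -0.986, -0.003], [-0.986, 0.169, -0.002], [0.003, 0.003, -1.0]]
force: [-0.6, -0.6, -0.9]
finger_gap: 0.0624
```

```bash
python3 - <<'E'
from h import *
go([.4973,.2276,.175],np.pi-.17)
im=read_camera("wrist");cv2.imwrite("pics/on.png",im);s=sense();print(s["finger_gap"],s["force"])
E
```

```text
{'tx': -0.33, 'ty': -0.06, 'tz': 3.84, 'roll': 0.0} q7 1.91 pos [0.496 0.225 0.213] yaw 2.972
0.0626934737105561 [-0.01892181 -0.15607744 -1.13173006]
```

View pics/on.png

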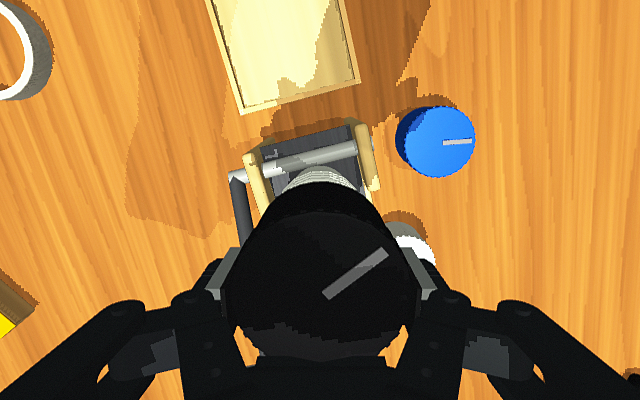

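The held cap's top shows the stripe from (325,297) to (388,250). I use it to measure how the cap sits in the jaws.

```bash
python3 - <<'E'
from h import *
K=get_calibration("wrist");s=sense();R=np.array(s["tool_rot"]);p=s["eef_pos"]
for z in(.0355,.0395):
  for x in(0,.004,.008):print(z,x,proj("wrist",[p+R@[x,0,-z]],K).round(1))
im=cv2.imread("pics/on.png");g=cv2.cvtColor(im,cv2.COLOR_BGR2GRAY)
m=(g>60);m[:235]=0;m[310:]=0;m[:,:310]=0;m[:,398:]=0
n,l,st,ce=cv2.connectedComponentsWithStats(m.astype(np.uint8));i=1+st[1:,4].argmax();ys,xs=np.nonzero(l==i)
w=np.array([R.T@(ray("wrist",q,p[2]+.0395,K)-p) for q in zip(xs,ys)])[:,:2]*1000
r=cv2.minAreaRect(w.astype(np.float32));print("tool-frame stripe",cv2.boxPoints(r).round(1).tolist(),len(w),r[1])
mid=w.mean(0);v=cv2.fitLine(w.astype(np.float32),2,0,.01,.01).ravel()[:2];d=R[:2,:2]@v;print(mid,v,"world deg",np.degrees(np.arctan2(d[1],d[0])))
# same for resting cap: stripe mid distance from the fitted centre
print("rest stripe mid to centre mm",np.hypot(.66848-.67937,.20003-.20858)*1000)
E
```

```text
0.0355 0 [[319.3 305.5]]
0.0355 0.004 [[319.3 295.5]]
0.0355 0.008 [[319.2 285.3]]
0.0395 0 [[319.2 312.2]]
0.0395 0.004 [[319.2 302. ]]
0.0395 0.008 [[319.2 291.5]]
tool-frame stripe [[4.800000190734863, 3.200000047683716], [8.0, 0.6000000238418579], [24.5, 20.0], [21.399999618530273, 22.700000762939453]] 855 (25.517419815063477, 4.104843616485596)
[14.89429286 11.85502276] [0.64516956 0.7640394 ] world deg -149.55312332693103
rest stripe mid to centre mm 13.845381901558405
```

Cap centre is about 3.8 mm toward tool +x and the stripe is at 205.6° relative to the stand, as wanted. I lower it slowly.

Request:
drive_tool:
  targets:
    - {"tx":-0.3,"ty":0,"tz":0,"roll":0,"grip":0.6}
    - {"tx":-0.3,"ty":0,"tz":1,"roll":0,"grip":0.6}
    - {"tx":-0.3,"ty":0,"tz":2,"roll":0,"grip":0.6}
    - {"tx":-0.3,"ty":0,"tz":2.7,"roll":0,"grip":0.6}
    - {"tx":-0.3,"ty":0,"tz":3.2,"roll":0,"grip":0.6}
    - {"tx":-0.3,"ty":0,"tz":3.2,"roll":0,"grip":0.6}
    - {"tx":-0.3,"ty":0,"tz":3.2,"roll":0,"grip":0.6}

```text
time_s: 51.4
eef_pos: [0.497, 0.2291, 0.1837]
tool_rot: [[-0.168, -0.986, -0.0], [-0.986, 0.168, 0.0], [-0.0, 0.0, -1.0]]
force: [0.4, -0.3, -0.1]
finger_gap: 0.0629
```

```bash
python3 - <<'E'
from h import *
go([.4973,.2276,.168],np.pi-.17);s=sense();print(s["finger_gap"],s["force"])
E
```

```text
{'tx': 0.14, 'ty': -0.06, 'tz': 1.57, 'roll': 0.0} q7 1.87 pos [0.497 0.229 0.184] yaw 2.973
0.06292147814974204 [ 0.36690969 -0.33727241 -0.0955477 ]
```

Request:
drive_tool:
  targets:
    - {"tx":0.1,"ty":0,"tz":0.4,"roll":0,"grip":0.6}
    - {"tx":0.1,"ty":0,"tz":0.8,"roll":0,"grip":0.6}
    - {"tx":0.1,"ty":0,"tz":1.2,"roll":0,"grip":0.6}
    - {"tx":0.1,"ty":0,"tz":1.2,"roll":0,"grip":0.6}

```text
time_s: 51.8
eef_pos: [0.4967, 0.2278, 0.1711]
tool_rot: [[-0.168, -0.986, -0.001], [-0.986, 0.168, -0.0], [0.0, 0.001, -1.0]]
force: [0.0, 0.9, -1.8]
finger_gap: 0.0628
```

Request:
drive_tool:
  targets:
    - {"tx":0,"ty":0,"tz":0.2,"roll":0,"grip":0.6}
    - {"tx":0,"ty":0,"tz":0.4,"roll":0,"grip":0.6}
    - {"tx":0,"ty":0,"tz":0.4,"roll":0,"grip":0.6}

```text
time_s: 52.1
eef_pos: [0.4968, 0.2281, 0.1676]
tool_rot: [[-0.168, -0.986, 0.0], [-0.986, 0.168, 0.0], [-0.0, 0.0, -1.0]]
force: [1.1, 0.5, 0.8]
finger_gap: 0.0626
```

Request:
drive_tool:
  targets:
    - {"tx":0,"ty":0,"tz":0.15,"roll":0,"grip":0.6}
    - {"tx":0,"ty":0,"tz":0.3,"roll":0,"grip":0.6}
    - {"tx":0,"ty":0,"tz":0.3,"roll":0,"grip":0.6}

```text
time_s: 52.4
eef_pos: [0.4969, 0.2282, 0.1667]
tool_rot: [[-0.168, -0.986, 0.002], [-0.986, 0.168, -0.001], [0.0, -0.002, -1.0]]
force: [-3.3, -2.6, 16.0]
finger_gap: 0.0626
```

The cap dropped onto the neck (about 20.5 mm above home, 16 N contact). I open, recentre the tool on the jar axis and regrip.

Request:
drive_tool:
  targets:
    - {"tx":0,"ty":0,"tz":-0.2,"roll":0,"grip":0.6}
    - {"tx":0,"ty":0,"tz":-0.2,"roll":0,"grip":1}
    - {"tx":0,"ty":0,"tz":-0.2,"roll":0,"grip":1}
    - {"tx":0,"ty":0,"tz":-0.2,"roll":0,"grip":1}
    - {"tx":0,"ty":0,"tz":-0.2,"roll":0,"grip":1}

```text
time_s: 52.9
eef_pos: [0.4967, 0.2279, 0.1664]
tool_rot: [[-0.168, -0.986, -0.001], [-0.986, 0.168, -0.0], [0.0, 0.001, -1.0]]
force: [0.3, -0.2, -0.8]
finger_gap: 0.0854
```

```bash
python3 - <<'E'
from h import *
go([.4967,.2239,.165],np.pi-.17);s=sense();print(s["finger_gap"],s["force"],s["q"])
E
```

```text
{'tx': 0.39, 'ty': -0.07, 'tz': 0.14, 'roll': 0.0} q7 1.85 pos [0.497 0.228 0.166] yaw 2.973
0.08538238752166505 [ 0.32472032 -0.22032543 -0.75763421] [ 0.04968698  0.70048917 -0.84804408  1.8602124   0.66874055  0.89361061
  1.8485242 ]
```

Request:
drive_tool:
  force: 60
  targets:
    - {"tx":0.4,"ty":0,"tz":0.1,"roll":0,"grip":1}
    - {"tx":0.4,"ty":0,"tz":0.1,"roll":0,"grip":1}
    - {"tx":0.4,"ty":0,"tz":0.1,"roll":0,"grip":0.6}
    - {"tx":0.4,"ty":0,"tz":0.1,"roll":0,"grip":0.6}
    - {"tx":0.4,"ty":0,"tz":0.1,"roll":0,"grip":0.6}
    - {"tx":0.4,"ty":0,"tz":0.1,"roll":0,"grip":0.6}
    - {"tx":0.4,"ty":0,"tz":0.1,"roll":0,"grip":0.6}

```text
time_s: 53.6
eef_pos: [0.4961, 0.2242, 0.1659]
tool_rot: [[-0.168, -0.986, 0.0], [-0.986, 0.168, 0.0], [-0.0, -0.0, -1.0]]
force: [-1.1, -0.3, 3.4]
finger_gap: 0.0629
```

Request:
drive_tool:
  targets:
    - {"tx":0,"ty":0,"tz":0.1,"roll":0.14,"grip":0.6}
    - {"tx":0,"ty":0,"tz":0.13,"roll":0.28,"grip":0.6}
    - {"tx":0,"ty":0,"tz":0.15,"roll":0.42,"grip":0.6}
    - {"tx":0,"ty":0,"tz":0.18,"roll":0.56,"grip":0.6}
    - {"tx":0,"ty":0,"tz":0.21,"roll":0.7,"grip":0.6}

```text
time_s: 54.1
eef_pos: [0.4978, 0.2244, 0.1644]
tool_rot: [[-0.767, -0.642, 0.003], [-0.642, 0.767, 0.001], [-0.003, -0.001, -1.0]]
force: [1.6, -0.3, 4.3]
finger_gap: 0.0629
```

```bash
python3 - <<'E'
from h import *
go([.4967,.2239,.165]);s=sense();print(s["finger_gap"],s["force"],s["torque"])
E
```

```text
{'tx': 0.12, 'ty': 0.03, 'tz': -0.06} q7 1.28 pos [0.498 0.224 0.164] yaw 2.268
0.06290195587891795 [ 1.5813349  -0.3361817   4.31801853] [-0.24233671 -0.32753825  0.05516697]
```

Request:
drive_tool:
  targets:
    - {"tx":0,"ty":0,"tz":0.03,"roll":0.14,"grip":0.6}
    - {"tx":0,"ty":0,"tz":0.06,"roll":0.28,"grip":0.6}
    - {"tx":0,"ty":0,"tz":0.09,"roll":0.42,"grip":0.6}
    - {"tx":0,"ty":0,"tz":0.13,"roll":0.56,"grip":0.6}
    - {"tx":0,"ty":0,"tz":0.16,"roll":0.7,"grip":0.6}
    - {"tx":0,"ty":0,"tz":0.19,"roll":0.84,"grip":0.6}
    - {"tx":0,"ty":0,"tz":0.22,"roll":0.98,"grip":0.6}
    - {"tx":0,"ty":0,"tz":0.25,"roll":1.12,"grip":0.6}

```text
time_s: 54.9
eef_pos: [0.4969, 0.2239, 0.1617]
tool_rot: [[-0.912, 0.411, 0.002], [0.411, 0.912, -0.0], [-0.002, 0.001, -1.0]]
force: [-0.3, -1.8, 6.2]
finger_gap: 0.0627
```

Request:
drive_tool:
  targets:
    - {"tx":0,"ty":0,"tz":0.03,"roll":0.14,"grip":0.6}
    - {"tx":0,"ty":0,"tz":0.06,"roll":0.28,"grip":0.6}
    - {"tx":0,"ty":0,"tz":0.09,"roll":0.42,"grip":0.6}
    - {"tx":0,"ty":0,"tz":0.13,"roll":0.56,"grip":0.6}
    - {"tx":0,"ty":0,"tz":0.16,"roll":0.7,"grip":0.6}
    - {"tx":0,"ty":0,"tz":0.19,"roll":0.84,"grip":0.6}
    - {"tx":0,"ty":0,"tz":0.22,"roll":0.98,"grip":0.6}
    - {"tx":0,"ty":0,"tz":0.25,"roll":1.12,"grip":0.6}

```text
time_s: 55.7
eef_pos: [0.4964, 0.2245, 0.1592]
tool_rot: [[-0.028, 1.0, 0.001], [1.0, 0.028, 0.001], [0.001, 0.001, -1.0]]
force: [-1.6, 0.2, 6.8]
finger_gap: 0.0626
```

```bash
python3 - <<'E'
from h import *
go([.4967,.2239,.165]);s=sense();print(s["finger_gap"],s["force"],s["torque"],s["q"])
E
```

```text
{'tx': -0.06, 'ty': 0.03, 'tz': -0.58} q7 -0.46 pos [0.496 0.224 0.159] yaw 0.028
0.06263107193563577 [-1.55187101  0.16639505  6.84409513] [0.09937189 0.46491181 0.16667413] [-0.46375337  0.57288432 -0.01853623  1.88731888  0.01590892  0.68034549
 -0.46330853]
```

Request:
drive_tool:
  targets:
    - {"tx":0,"ty":0,"tz":0.03,"roll":0.14,"grip":0.6}
    - {"tx":0,"ty":0,"tz":0.06,"roll":0.28,"grip":0.6}
    - {"tx":0,"ty":0,"tz":0.09,"roll":0.42,"grip":0.6}
    - {"tx":0,"ty":0,"tz":0.13,"roll":0.56,"grip":0.6}
    - {"tx":0,"ty":0,"tz":0.16,"roll":0.7,"grip":0.6}
    - {"tx":0,"ty":0,"tz":0.19,"roll":0.84,"grip":0.6}
    - {"tx":0,"ty":0,"tz":0.22,"roll":0.98,"grip":0.6}
    - {"tx":0,"ty":0,"tz":0.25,"roll":1.12,"grip":0.6}

```text
time_s: 56.5
eef_pos: [0.4962, 0.225, 0.1567]
tool_rot: [[0.887, 0.461, 0.001], [0.461, -0.887, 0.001], [0.001, -0.001, -1.0]]
force: [-1.7, 1.3, 6.3]
finger_gap: 0.0628
```

Request:
drive_tool:
  targets:
    - {"tx":0,"ty":0,"tz":0.03,"roll":0.14,"grip":0.6}
    - {"tx":0,"ty":0,"tz":0.06,"roll":0.28,"grip":0.6}
    - {"tx":0,"ty":0,"tz":0.09,"roll":0.42,"grip":0.6}
    - {"tx":0,"ty":0,"tz":0.13,"roll":0.56,"grip":0.6}
    - {"tx":0,"ty":0,"tz":0.16,"roll":0.7,"grip":0.6}
    - {"tx":0,"ty":0,"tz":0.19,"roll":0.84,"grip":0.6}
    - {"tx":0,"ty":0,"tz":0.22,"roll":0.98,"grip":0.6}
    - {"tx":0,"ty":0,"tz":0.25,"roll":1.12,"grip":0.6}

```text
time_s: 57.3
eef_pos: [0.4964, 0.2253, 0.1543]
tool_rot: [[0.802, -0.597, 0.001], [-0.597, -0.802, 0.002], [-0.0, -0.002, -1.0]]
force: [-0.6, 1.8, 5.8]
finger_gap: 0.0627
```

Request:
drive_tool:
  targets:
    - {"tx":0,"ty":0,"tz":0,"roll":0,"grip":1}
    - {"tx":0,"ty":0,"tz":0,"roll":0,"grip":1}
    - {"tx":0,"ty":0,"tz":0,"roll":0,"grip":1}
    - {"tx":0,"ty":0,"tz":0,"roll":0,"grip":1}

```text
time_s: 57.7
eef_pos: [0.4961, 0.2238, 0.1534]
tool_rot: [[0.805, -0.593, -0.0], [-0.593, -0.805, -0.0], [-0.0, 0.0, -1.0]]
force: [-1.1, -0.3, 0.4]
finger_gap: 0.0853
```

```bash
python3 - <<'E'
from h import *
go([.4967,.2239,.155]);s=sense();print(s["finger_gap"],s["force"],s["torque"],s["q"])
E
```

```text
{'tx': 0.05, 'ty': -0.05, 'tz': -0.16} q7 -2.14 pos [0.496 0.224 0.153] yaw -2.206
0.08525942217517245 [-1.06579291 -0.26183989  0.41288044] [-0.02043428  0.01131469 -0.01713851] [-0.87300632  0.66444463  0.62584315  1.90407524 -0.55651849  0.75307907
 -2.13540818]
```

Request:
drive_tool:
  targets:
    - {"tx":0,"ty":0,"tz":0,"roll":-1.15,"grip":1}
    - {"tx":0,"ty":0,"tz":0,"roll":-1.15,"grip":1}
    - {"tx":0,"ty":0,"tz":0,"roll":-1.15,"grip":1}
    - {"tx":0,"ty":0,"tz":0,"roll":-1.15,"grip":1}
    - {"tx":0,"ty":0,"tz":0,"roll":-1.15,"grip":1}
    - {"tx":0,"ty":0,"tz":0,"roll":-1.15,"grip":1}
    - {"tx":0,"ty":0,"tz":0,"roll":-1.15,"grip":1}
    - {"tx":0,"ty":0,"tz":0,"roll":-1.15,"grip":1}

```text
time_s: 58.5
eef_pos: [0.4962, 0.2237, 0.1536]
tool_rot: [[0.868, 0.496, 0.0], [0.496, -0.868, 0.0], [0.0, -0.0, -1.0]]
force: [0.0, -0.0, -0.3]
finger_gap: 0.0854
```

Request:
drive_tool:
  targets:
    - {"tx":0,"ty":0,"tz":0,"roll":-1.15,"grip":1}
    - {"tx":0,"ty":0,"tz":0,"roll":-1.15,"grip":1}
    - {"tx":0,"ty":0,"tz":0,"roll":-1.15,"grip":1}
    - {"tx":0,"ty":0,"tz":0,"roll":-1.15,"grip":1}
    - {"tx":0,"ty":0,"tz":0,"roll":-1.15,"grip":1}
    - {"tx":0,"ty":0,"tz":0,"roll":-1.15,"grip":1}
    - {"tx":0,"ty":0,"tz":0,"roll":-1.15,"grip":1}
    - {"tx":0,"ty":0,"tz":0,"roll":-1.15,"grip":1}

```text
time_s: 59.3
eef_pos: [0.4963, 0.2236, 0.1536]
tool_rot: [[-0.098, 0.995, 0.0], [0.995, 0.098, 0.0], [0.0, 0.0, -1.0]]
force: [-0.1, 0.4, -0.6]
finger_gap: 0.0852
```

Request:
drive_tool:
  targets:
    - {"tx":0,"ty":0,"tz":0,"roll":-1.15,"grip":1}
    - {"tx":0,"ty":0,"tz":0,"roll":-1.15,"grip":1}
    - {"tx":0,"ty":0,"tz":0,"roll":-1.15,"grip":1}
    - {"tx":0,"ty":0,"tz":0,"roll":-1.15,"grip":1}
    - {"tx":0,"ty":0,"tz":0,"roll":-1.15,"grip":1}
    - {"tx":0,"ty":0,"tz":0,"roll":-1.15,"grip":1}
    - {"tx":0,"ty":0,"tz":0,"roll":-1.15,"grip":1}
    - {"tx":0,"ty":0,"tz":0,"roll":-1.15,"grip":1}

```text
time_s: 60.1
eef_pos: [0.4963, 0.2235, 0.1536]
tool_rot: [[-0.948, 0.317, 0.0], [0.317, 0.948, 0.0], [-0.0, 0.0, -1.0]]
force: [-0.6, -0.2, -0.2]
finger_gap: 0.0851
```

Request:
drive_tool:
  targets:
    - {"tx":0,"ty":0,"tz":0,"roll":-1.15,"grip":1}
    - {"tx":0,"ty":0,"tz":0,"roll":-1.15,"grip":1}
    - {"tx":0,"ty":0,"tz":0,"roll":-1.15,"grip":1}
    - {"tx":0,"ty":0,"tz":0,"roll":-1.15,"grip":1}
    - {"tx":0,"ty":0,"tz":0,"roll":-1.15,"grip":1}
    - {"tx":0,"ty":0,"tz":0,"roll":-1.15,"grip":1}
    - {"tx":0,"ty":0,"tz":0,"roll":-1.15,"grip":1}
    - {"tx":0,"ty":0,"tz":0,"roll":-1.15,"grip":1}

```text
time_s: 60.9
eef_pos: [0.4964, 0.2235, 0.1535]
tool_rot: [[-0.677, -0.736, 0.0], [-0.736, 0.677, 0.0], [-0.0, -0.0, -1.0]]
force: [0.7, 0.1, -0.8]
finger_gap: 0.0855
```

```bash
python3 - <<'E'
from h import *
go([.4967,.2239,.1535]);s=sense();print(s["finger_gap"],s["force"],s["torque"],s["q"])
E
```

```text
{'tx': -0.05, 'ty': 0.01, 'tz': 0.0} q7 1.36 pos [0.496 0.223 0.154] yaw 2.398
0.08545478808405596 [ 0.67195998  0.14474543 -0.77976807] [-0.00446802 -0.08260095 -0.00889037] [-0.02866174  0.66987003 -0.69550557  1.87970212  0.5843009   0.80582707
  1.3607395 ]
```

Request:
drive_tool:
  force: 60
  targets:
    - {"tx":0,"ty":0,"tz":0,"roll":0,"grip":0.6}
    - {"tx":0,"ty":0,"tz":0,"roll":0,"grip":0.6}
    - {"tx":0,"ty":0,"tz":0,"roll":0,"grip":0.6}
    - {"tx":0,"ty":0,"tz":0,"roll":0,"grip":0.6}
    - {"tx":0,"ty":0,"tz":0,"roll":0,"grip":0.6}

```text
time_s: 61.4
eef_pos: [0.4965, 0.2238, 0.1539]
tool_rot: [[-0.681, -0.732, 0.001], [-0.732, 0.681, -0.0], [-0.0, -0.001, -1.0]]
force: [0.9, -0.7, 4.1]
finger_gap: 0.0628
```

Request:
drive_tool:
  targets:
    - {"tx":0,"ty":0,"tz":0.03,"roll":0.14,"grip":0.6}
    - {"tx":0,"ty":0,"tz":0.06,"roll":0.28,"grip":0.6}
    - {"tx":0,"ty":0,"tz":0.09,"roll":0.42,"grip":0.6}
    - {"tx":0,"ty":0,"tz":0.13,"roll":0.56,"grip":0.6}
    - {"tx":0,"ty":0,"tz":0.16,"roll":0.7,"grip":0.6}
    - {"tx":0,"ty":0,"tz":0.19,"roll":0.84,"grip":0.6}
    - {"tx":0,"ty":0,"tz":0.22,"roll":0.98,"grip":0.6}
    - {"tx":0,"ty":0,"tz":0.25,"roll":1.12,"grip":0.6}

```text
time_s: 62.2
eef_pos: [0.4963, 0.2244, 0.1514]
tool_rot: [[-0.954, 0.299, 0.001], [0.299, 0.954, 0.001], [-0.001, 0.001, -1.0]]
force: [0.2, -0.3, 3.6]
finger_gap: 0.0629
```

Request:
drive_tool:
  targets:
    - {"tx":0,"ty":0,"tz":0.03,"roll":0.14,"grip":0.6}
    - {"tx":0,"ty":0,"tz":0.06,"roll":0.28,"grip":0.6}
    - {"tx":0,"ty":0,"tz":0.09,"roll":0.42,"grip":0.6}
    - {"tx":0,"ty":0,"tz":0.13,"roll":0.56,"grip":0.6}
    - {"tx":0,"ty":0,"tz":0.16,"roll":0.7,"grip":0.6}
    - {"tx":0,"ty":0,"tz":0.19,"roll":0.84,"grip":0.6}
    - {"tx":0,"ty":0,"tz":0.22,"roll":0.98,"grip":0.6}
    - {"tx":0,"ty":0,"tz":0.25,"roll":1.12,"grip":0.6}

```text
time_s: 63.0
eef_pos: [0.4961, 0.2252, 0.1488]
tool_rot: [[-0.148, 0.989, 0.001], [0.989, 0.148, 0.001], [0.001, 0.001, -1.0]]
force: [0.4, 1.5, 3.4]
finger_gap: 0.0629
```

Request:
drive_tool:
  targets:
    - {"tx":0,"ty":0,"tz":0.03,"roll":0.14,"grip":0.6}
    - {"tx":0,"ty":0,"tz":0.06,"roll":0.28,"grip":0.6}
    - {"tx":0,"ty":0,"tz":0.09,"roll":0.42,"grip":0.6}
    - {"tx":0,"ty":0,"tz":0.13,"roll":0.56,"grip":0.6}
    - {"tx":0,"ty":0,"tz":0.16,"roll":0.7,"grip":0.6}
    - {"tx":0,"ty":0,"tz":0.19,"roll":0.84,"grip":0.6}
    - {"tx":0,"ty":0,"tz":0.22,"roll":0.98,"grip":0.6}
    - {"tx":0,"ty":0,"tz":0.25,"roll":1.12,"grip":0.6}

```text
time_s: 63.8
eef_pos: [0.4969, 0.2253, 0.1464]
tool_rot: [[0.826, 0.564, 0.002], [0.564, -0.826, 0.002], [0.003, -0.0, -1.0]]
force: [0.9, 1.1, 1.8]
finger_gap: 0.0629
```

```bash
python3 - <<'E'
from h import *
go([.4967,.2239,.1535]);s=sense();print(s["finger_gap"],s["force"],s["torque"],s["q"])
E
```

```text
{'tx': -0.09, 'ty': 0.1, 'tz': -0.71} q7 -1.21 pos [0.497 0.225 0.146] yaw -0.972
0.06293015754333792 [0.86681626 1.12113158 1.78066174] [ 0.34083584 -0.18884296  0.01804152] [-0.65222706  0.60783218  0.2663572   1.90271989 -0.24858849  0.66006671
 -1.20640819]
```

Request:
drive_tool:
  targets:
    - {"tx":0,"ty":0,"tz":0.03,"roll":0.14,"grip":0.6}
    - {"tx":0,"ty":0,"tz":0.06,"roll":0.28,"grip":0.6}
    - {"tx":0,"ty":0,"tz":0.09,"roll":0.42,"grip":0.6}
    - {"tx":0,"ty":0,"tz":0.13,"roll":0.56,"grip":0.6}
    - {"tx":0,"ty":0,"tz":0.16,"roll":0.7,"grip":0.6}
    - {"tx":0,"ty":0,"tz":0.19,"roll":0.84,"grip":0.6}

```text
time_s: 64.4
eef_pos: [0.4971, 0.2249, 0.1449]
tool_rot: [[0.971, -0.239, 0.002], [-0.239, -0.971, 0.001], [0.002, -0.002, -1.0]]
force: [0.0, 0.0, 7.0]
finger_gap: 0.0628
```

Request:
drive_tool:
  targets:
    - {"tx":0,"ty":0,"tz":0.03,"roll":0.1,"grip":0.6}
    - {"tx":0,"ty":0,"tz":0.05,"roll":0.2,"grip":0.6}
    - {"tx":0,"ty":0,"tz":0.06,"roll":0.28,"grip":0.6}

```text
time_s: 64.7
eef_pos: [0.4974, 0.2249, 0.1449]
tool_rot: [[0.868, -0.496, 0.003], [-0.496, -0.868, 0.002], [0.002, -0.003, -1.0]]
force: [1.1, 0.0, 10.9]
finger_gap: 0.063
```

```bash
python3 - <<'E'
from h import *
go([.4967,.2239,.1535]);s=sense();print(s["finger_gap"],s["force"],s["torque"],s["q"])
E
```

```text
{'tx': -0.01, 'ty': 0.11, 'tz': -0.86} q7 -2.03 pos [0.497 0.225 0.145] yaw -2.09
0.06302350522682325 [ 1.1069466   0.03691549 10.92702303] [-0.1486426   0.16437371  0.10844077] [-0.85054239  0.66892384  0.58792706  1.90951617 -0.54683836  0.7236649
 -2.03212815]
```

Request:
drive_tool:
  force: 80
  targets:
    - {"tx":0,"ty":0,"tz":0,"roll":0,"grip":0.6}
    - {"tx":0,"ty":0,"tz":0,"roll":0.1,"grip":0.6}
    - {"tx":0,"ty":0,"tz":0,"roll":0.2,"grip":0.6}
    - {"tx":0,"ty":0,"tz":0.02,"roll":0.3,"grip":0.6}

```text
time_s: 65.1
eef_pos: [0.4977, 0.2246, 0.145]
tool_rot: [[0.682, -0.731, 0.004], [-0.731, -0.682, 0.002], [0.001, -0.004, -1.0]]
force: [-0.5, -1.1, 13.0]
finger_gap: 0.0624
```

```bash
python3 - <<'E'
from h import *
go([.4967,.2239,.1535]);s=sense();print(s["finger_gap"],s["force"],s["torque"],s["q"][6])
E
```

```text
{'tx': -0.01, 'ty': 0.12, 'tz': -0.85} q7 -2.26 pos [0.498 0.225 0.145] yaw -2.391
0.06237956704434172 [-0.5376052  -1.1367354  13.01560932] [-0.14474984  0.18876658  0.05409575] -2.258499499067986
```

Request:
drive_tool:
  targets:
    - {"tx":0,"ty":0,"tz":0,"roll":0,"grip":1}
    - {"tx":0,"ty":0,"tz":0,"roll":0,"grip":1}
    - {"tx":0,"ty":0,"tz":0,"roll":0,"grip":1}
    - {"tx":0,"ty":0,"tz":0,"roll":0,"grip":1}
    - {"tx":0,"ty":0,"tz":-4,"roll":0,"grip":1}
    - {"tx":0,"ty":0,"tz":-9,"roll":0,"grip":1}
    - {"tx":0,"ty":0,"tz":-12,"roll":0,"grip":1}
    - {"tx":0,"ty":0,"tz":-12,"roll":0,"grip":1}

```text
time_s: 65.9
eef_pos: [0.4988, 0.2243, 0.2674]
tool_rot: [[0.685, -0.728, 0.007], [-0.728, -0.685, 0.004], [0.002, -0.008, -1.0]]
force: [0.4, -0.1, -0.4]
finger_gap: 0.0853
```

Request:
drive_tool:
  targets:
    - {"tx":3,"ty":0,"tz":0,"roll":0,"grip":1}
    - {"tx":3,"ty":0,"tz":0,"roll":0,"grip":1}
    - {"tx":3,"ty":0,"tz":0,"roll":0,"grip":1}

```text
time_s: 66.2
eef_pos: [0.5162, 0.2016, 0.2625]
tool_rot: [[0.684, -0.73, -0.002], [-0.73, -0.684, -0.0], [-0.001, 0.001, -1.0]]
force: [-0.5, 0.7, -0.9]
finger_gap: 0.0853
```

```bash
cat > capchk.py <<'E'
from h import *
import sys
from scipy.optimize import least_squares
K=get_calibration("wrist");im=read_camera("wrist");cv2.imwrite(f"pics/{sys.argv[1]}.png",im)
X,Y=.4955,.2246;Z=.184;a=np.linspace(0,6.28,60)
P=lambda r,z:proj("wrist",np.c_[X+r*np.cos(a),Y+r*np.sin(a),0*a+z],K).round().astype(np.int32)
g=cv2.cvtColor(im,cv2.COLOR_BGR2GRAY);m=np.zeros(g.shape,np.uint8);cv2.fillPoly(m,[P(.028,Z)],1)
ys,xs=np.nonzero((g>75)&(m>0));w=np.array([ray("wrist",p,Z,K)[:2] for p in zip(xs,ys)],np.float32)
v=cv2.fitLine(w,2,0,.01,.01).ravel();mid=w.mean(0);t=np.degrees(np.arctan2(v[1],v[0]))
print("stripe px",len(w),"world deg",t,"rel stand",(t-4.8)%180,"mid off mm",(mid-[X,Y])*1000)
for z,c in((.184,(0,255,255)),(.188,(0,0,255))):cv2.polylines(im,[P(.032,z)],True,c,1)
u=proj("wrist",[[X,Y,Z]],K)[0].astype(int);x0,y0=max(0,u[0]-90),max(0,u[1]-70)
cv2.imwrite(f"pics/{sys.argv[1]}c.png",cv2.resize(im[y0:y0+140,x0:x0+180],None,fx=4,fy=4,interpolation=cv2.INTER_NEAREST));print(sense()["time_s"])
E
python3 capchk.py k1
```

```text
stripe px 209 world deg -1.4797364 rel stand 173.72026 mid off mm [15.44967127  0.56331077]
66.25
```

View pics/k1c.png

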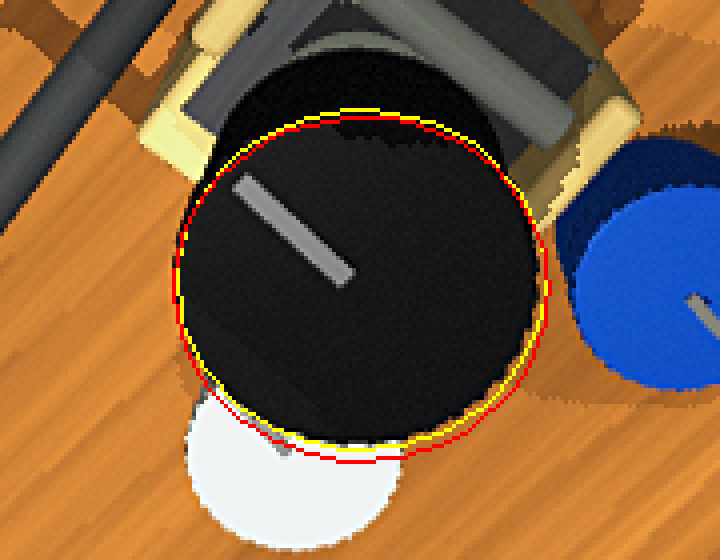

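The cap's top edge agrees with the home height (yellow ring, 184 mm), not the +4 mm ring. The stripe is about 19° past its starting angle, within the thread's end play. I check tightness with one more regrip and gentle turn.

Request:
drive_tool:
  targets:
    - {"tx":-1,"ty":0,"tz":0,"roll":-0.14,"grip":1}
    - {"tx":-2.4,"ty":0,"tz":0,"roll":-0.28,"grip":1}
    - {"tx":-2.4,"ty":0,"tz":0,"roll":-0.42,"grip":1}
    - {"tx":-2.4,"ty":0,"tz":0,"roll":-0.56,"grip":1}
    - {"tx":-2.4,"ty":0,"tz":0,"roll":-0.7,"grip":1}
    - {"tx":-2.4,"ty":0,"tz":0,"roll":-0.8,"grip":1}
    - {"tx":-2.4,"ty":0,"tz":0,"roll":-0.8,"grip":1}
    - {"tx":-2.4,"ty":0,"tz":0,"roll":-0.8,"grip":1}

```text
time_s: 67.05
eef_pos: [0.4996, 0.2201, 0.263]
tool_rot: [[1.0, -0.018, -0.001], [-0.018, -1.0, 0.0], [-0.001, -0.0, -1.0]]
force: [-0.5, 0.2, 0.1]
finger_gap: 0.0854
```

```bash
python3 - <<'E'
from h import *
go([.4967,.2239,.1445]);print(sense()["finger_gap"])
z=np.load("pics/w1.npz");K=dict(camera_matrix=z["M"],pose=z["P"]);g=cv2.imread("pics/w1_raw.png",0)
X,Y,Z=.4955,.2246,.184;a=np.linspace(0,6.28,60);m=np.zeros(g.shape,np.uint8)
cv2.fillPoly(m,[proj("wrist",np.c_[X+.027*np.cos(a),Y+.027*np.sin(a),0*a+Z],K).round().astype(np.int32)],1)
ys,xs=np.nonzero((g>75)&(m>0));w=np.array([ray("wrist",p,Z,K)[:2] for p in zip(xs,ys)],np.float32);v=cv2.fitLine(w,2,0,.01,.01).ravel()
print(len(w),"initial stripe rel stand",(np.degrees(np.arctan2(v[1],v[0]))-4.8)%180)
E
```

```text
{'tx': -0.28, 'ty': -0.38, 'tz': 11.85} q7 -1.73 pos [0.5   0.22  0.263] yaw -1.589
0.08542758685377821
75 initial stripe rel stand 22.812141
```

Request:
drive_tool:
  force: 60
  targets:
    - {"tx":-0.3,"ty":-0.4,"tz":4,"roll":0,"grip":1}
    - {"tx":-0.3,"ty":-0.4,"tz":8,"roll":0,"grip":1}
    - {"tx":-0.3,"ty":-0.4,"tz":11,"roll":0,"grip":1}
    - {"tx":-0.3,"ty":-0.4,"tz":11.8,"roll":0,"grip":1}
    - {"tx":-0.3,"ty":-0.4,"tz":11.8,"roll":0,"grip":1}
    - {"tx":-0.3,"ty":-0.4,"tz":11.8,"roll":0,"grip":1}

```text
time_s: 67.65
eef_pos: [0.4983, 0.2239, 0.1465]
tool_rot: [[1.0, -0.017, 0.002], [-0.017, -1.0, 0.001], [0.002, -0.001, -1.0]]
force: [0.7, 0.7, 0.4]
finger_gap: 0.0855
```

Request:
drive_tool:
  force: 60
  targets:
    - {"tx":0,"ty":0,"tz":0,"roll":0,"grip":0.6}
    - {"tx":0,"ty":0,"tz":0,"roll":0,"grip":0.6}
    - {"tx":0,"ty":0,"tz":0,"roll":0,"grip":0.6}
    - {"tx":0,"ty":0,"tz":0,"roll":0,"grip":0.6}
    - {"tx":0,"ty":0,"tz":0,"roll":0,"grip":0.6}

```text
time_s: 68.15
eef_pos: [0.4983, 0.2242, 0.1473]
tool_rot: [[1.0, -0.016, 0.003], [-0.016, -1.0, 0.002], [0.003, -0.002, -1.0]]
force: [-0.9, 0.5, 6.0]
finger_gap: 0.0623
```

Request:
drive_tool:
  targets:
    - {"tx":0,"ty":0,"tz":0,"roll":0.05,"grip":0.6}
    - {"tx":0,"ty":0,"tz":0,"roll":0.1,"grip":0.6}
    - {"tx":0,"ty":0,"tz":0,"roll":0.15,"grip":0.6}

```text
time_s: 68.45
eef_pos: [0.4986, 0.2243, 0.1473]
tool_rot: [[0.986, -0.167, 0.003], [-0.167, -0.986, 0.002], [0.003, -0.003, -1.0]]
force: [-0.6, 1.0, 5.4]
finger_gap: 0.0626
```

```bash
python3 - <<'E'
from h import *
go([.4967,.2239,.1445]);s=sense();print(s["finger_gap"],s["force"],s["torque"])
E
```

```text
{'tx': -0.18, 'ty': 0.07, 'tz': 0.28} q7 -1.74 pos [0.499 0.224 0.147] yaw -1.739
0.06256294285346499 [-0.62621716  0.99784111  5.38226694] [-0.05206038  0.06787822  0.17942616]
```

Request:
drive_tool:
  targets:
    - {"tx":0,"ty":0,"tz":0,"roll":0.05,"grip":0.6}
    - {"tx":0,"ty":0,"tz":0,"roll":0.1,"grip":0.6}
    - {"tx":0,"ty":0,"tz":0,"roll":0.15,"grip":0.6}

```text
time_s: 68.75
eef_pos: [0.4985, 0.2243, 0.1473]
tool_rot: [[0.95, -0.311, 0.003], [-0.311, -0.95, 0.002], [0.002, -0.003, -1.0]]
force: [-0.6, 0.5, 5.8]
finger_gap: 0.0623
```

```bash
python3 - <<'E'
from h import *
go([.4967,.2239,.1445]);s=sense();print(s["finger_gap"],s["force"],s["torque"])
E
```

```text
{'tx': -0.16, 'ty': 0.1, 'tz': 0.27} q7 -1.85 pos [0.498 0.224 0.147] yaw -1.888
0.062346042950600776 [-0.63277757  0.52609181  5.76131536] [-0.12617527  0.11455729  0.3000006 ]
```

Request:
drive_tool:
  targets:
    - {"tx":0,"ty":0,"tz":0,"roll":0.08,"grip":0.6}
    - {"tx":0,"ty":0,"tz":0,"roll":0.16,"grip":0.6}
    - {"tx":0,"ty":0,"tz":0,"roll":0.24,"grip":0.6}

```text
time_s: 69.05
eef_pos: [0.4982, 0.2244, 0.1472]
tool_rot: [[0.85, -0.527, 0.003], [-0.527, -0.85, 0.001], [0.001, -0.002, -1.0]]
force: [-0.2, 0.2, 5.0]
finger_gap: 0.063
```

```bash
python3 - <<'E'
from h import *
go([.4967,.2239,.1445]);s=sense();print(s["finger_gap"],s["force"],s["torque"])
E
```

```text
{'tx': -0.1, 'ty': 0.13, 'tz': 0.27} q7 -2.03 pos [0.498 0.224 0.147] yaw -2.125
0.06299391384397615 [-0.16551235  0.15209072  5.02643302] [-0.17090233  0.21717766  1.22353195]
```

Request:
drive_tool:
  targets:
    - {"tx":0,"ty":0,"tz":0,"roll":0,"grip":1}
    - {"tx":0,"ty":0,"tz":0,"roll":0,"grip":1}
    - {"tx":0,"ty":0,"tz":0,"roll":0,"grip":1}
    - {"tx":0,"ty":0,"tz":0,"roll":0,"grip":1}
    - {"tx":0,"ty":0,"tz":-4,"roll":0,"grip":1}
    - {"tx":0,"ty":0,"tz":-9,"roll":0,"grip":1}
    - {"tx":0,"ty":0,"tz":-13,"roll":0,"grip":1}
    - {"tx":0,"ty":0,"tz":-13,"roll":0,"grip":1}

```text
time_s: 69.85
eef_pos: [0.5008, 0.2239, 0.2807]
tool_rot: [[0.849, -0.528, 0.009], [-0.528, -0.849, 0.004], [0.006, -0.009, -1.0]]
force: [0.5, 0.2, -0.1]
finger_gap: 0.0853
```

Request:
drive_tool:
  targets:
    - {"tx":3,"ty":0,"tz":0,"roll":0,"grip":1}
    - {"tx":3,"ty":0,"tz":0,"roll":0,"grip":1}
    - {"tx":3,"ty":0,"tz":0,"roll":0,"grip":1}
    - {"tx":3,"ty":0,"tz":0,"roll":0,"grip":1}

```text
time_s: 70.25
eef_pos: [0.5218, 0.2081, 0.2746]
tool_rot: [[0.849, -0.528, -0.002], [-0.528, -0.849, -0.0], [-0.002, 0.001, -1.0]]
force: [0.6, 0.2, 0.5]
finger_gap: 0.0854
```

```bash
python3 capchk.py k2
```

```text
stripe px 143 world deg -32.110363 rel stand 143.08963 mid off mm [11.88614798 -6.47684715]
70.3
```

View pics/k2c.png

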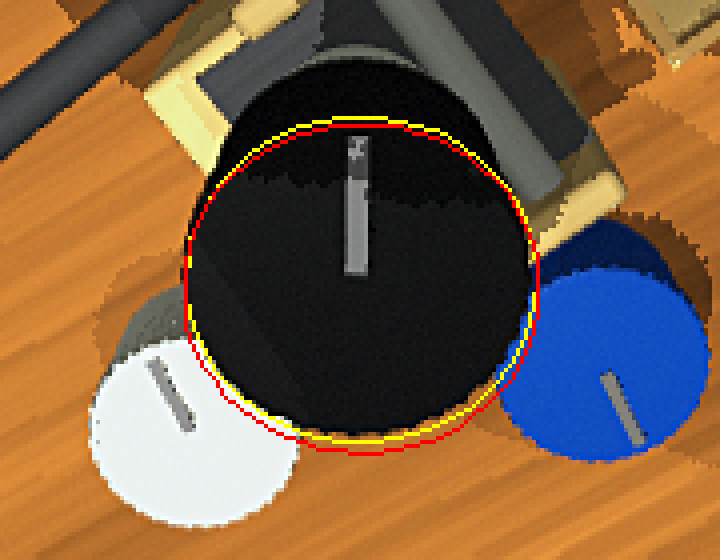

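```bash
python3 - <<'E'
from h import *
im=read_camera("top");o=cv2.imread("pics/top0.png")
for n in("tape","driver","slats","board"):
    print(n,[(np.round(a["position"]).tolist(),round(a["p"],2)) for a in masks_of(n,"top")[:2]])
print([(np.round(a["position"]).tolist(),round(a["p"],2)) for a in masks_of("spare1","top")])
cv2.imwrite("pics/end.png",cv2.resize(np.hstack([o[90:300,130:510],im[90:300,130:510]]),(800,221)))
E
```

```text
tape [([267.0, 137.0], 0.65)]
driver [([332.0, 134.0], 0.79)]
slats [([463.0, 272.0], 0.6)]
board [([386.0, 238.0], 0.81)]
[([362.0, 234.0], 0.55), ([405.0, 221.0], 0.38)]
```

View pics/end.png

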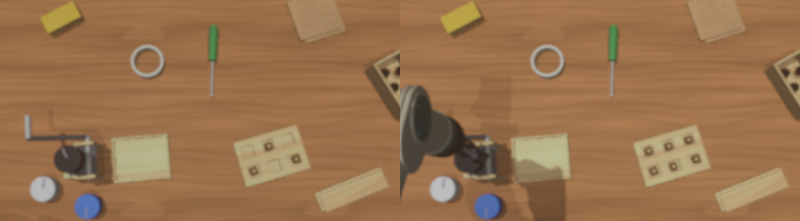

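The before/after pair shows tape, driver and slats unmoved. The board has six pieces, the tray is empty and the arm is clear above the jar. I hand in.

```bash
python3 -c "
from rig import *
print(job_done())"
```

```text
the job is handed in; nothing more can be done
None
```

The job is done and handed in, at about 70 s of the 210 s allowed. I unscrewed and removed the black cap, tipped all three spares into the tray and set the jar upright. The spares went into the three empty pockets (2, 4 and 6), so none were left over for the jar. The cap is screwed back on.

**Last checks**
- **Board and tray:** all six pockets show a seated piece, and the tray is empty.
- **Bystanders:** the tape, screwdriver and slats look unmoved in the before/after top view.
- **Cap:** its top sits at the home height of 184 mm, and torque rose to about 1.2 N m on the final turn.
- **Jar:** the handle pressed against its upright stop with about 17 N when I set it back.

**What disagreed**
- **Stripe at the start:** I measured about 23° against the 13° given.
- **Stripe at the end:** it sits roughly 50–60° further clockwise than at the start, more than the stated 1 mm end play (about 26°) would explain. I put this down to tightening past the starting position, because the height and torque both say the cap is home.

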